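Fetch the dip basket out of the tank with the hook rod

ROBOT

A 6-joint arm with a two-finger parallel gripper is mounted at the origin on the work surface. World frame = base frame: x ahead of the robot, y to its left, z up, the work surface at z = 0. Lengths are in m, angles in rad, forces in N, time in s.
With the tool pointing down it reaches from about 0.25 to 0.775 m from the base axis. Payload 4 kg.
Tool frame: the origin (TCP) lies midway between the tips of the shut fingers; the grasp point (between the pads) lies robot.grip_point_offset behind it (robot.grip_point_offset is the distance from the TCP to the grasp point, in m); z points along the fingers, x is the direction in which the jaws open and shut, and the axes are right-handed (so a half turn about z gives the same grasp; the last joint's range is limited). The gripper opens to 94 mm and grips with 3 to 60 N. Pads are 16 mm wide; open, the fingers measure 119 mm over their backs; the gripper's body (75 mm by 177 mm) begins 78 mm behind the grasp point.
Start: joints at [-1.436, 0.087, 1.371, -0, 1.684, -0.103], TCP at [0.13, -0.535, 0.206] pointing down, gripper open.
Joint ranges: [-3.1, 3.1], [-0.76, 2.03], [0.27, 2.55], [-1.08, 4.22], [0.17, 2.65], [-2.57, 2.57]. Speed limits (rad/s): [2.79, 2.79, 3.14, 3.14, 3.14, 3.14].

INTERFACE

Orientations are given as [roll, pitch, yaw] about the fixed x, y, z axes, in that order (R = Rz(yaw) Ry(pitch) Rx(roll)).
In Python, from bench import robot, optics, finder gives the robot as it stands. The module is installed in compiled form; this text tells all that it offers.
- The arm moves only by the tool arm_command, never from a script. Its argument "plan" is a list of rows, each a list of 5 numbers: the opening, from 0 (shut) to 1 (fully open), then the shift along the world's x, y, z in m, then the turn about the world's z in degrees. A call has 1 to 10 rows; each row is the pose to reach, as a shift and turn from the pose commanded when the call began; what a row does not reach only later rows make up. A row lasts 1/8 s, in which the tool goes at most 62.5 mm and 10.7 degrees, less where a joint would pass 70% of its speed; a pose out of reach is approached as far as the arm can. A call with a gripper value outside its range is refused whole. The fingers move at their own pace and stop on an object; the grip force is fixed at half the most. Time passes only in rows, so rows that repeat a pose let the fingers close. It gives the time, the measured TCP pose, the force and the opening at its end, in the units of the state.
- robot.get_obs(): the state, without advancing time (a new reading comes with each control period).
- optics.snapshot(name): name is "scene" or "top" or "wrist"; returns a dict with "image" (420x560x3 uint8, red, green, blue), "fx", "fy", "cx", "cy" (pixels), "dist" ([k1, k2, p1, p2, k3] as OpenCV has them; the pictures are not rectified), "position" and "rotation" of the camera in the world; the wrist camera has in their place "hand_eye" (4x4, takes a point from camera to tool coordinates, whose origin is the TCP and whose axes are the tool frame's). Camera axes: x right, y down, z forward; pixel columns grow to the right and rows downward; lengths in m; the calibration is good to about 2 mm. A picture is of the moment at which its call begins: read the wrist's pose just before it. There is no depth.
- robot.close_job(): hands the job in, once; it reports no verdict.
Trained networks look in the newest picture that a camera, given by its name, has taken for a name from the list of things; names that differ only in an ending like _2 or _b are one class to them, and where a whole thing is asked for, a point or a joint stands for the part that bears it (a point fixed in the world has none). Each returns a list of dicts, best first, with "p" (0 to 1); they miss things now and then, are a little off and sometimes report something else, mostly with a low value. They report only what shows in the picture. A call takes as long as a camera call. They do not tell look-alikes from the thing itself.
- finder.masks_of(label, camera): "pixels" (420x560 bool, what is visible of it) and "extent" ([left, top, right, bottom] in pixels, round what is visible of it).
The state is a dict: "time": time; "joint_positions": joint angles; "qvel": joint speeds; "joint_torque": joint torques, N m; "tool_pos": TCP position; "ee_rot": TCP orientation; "wrist_force": force on the tool from outside, world axes, zero at the start; "wrist_torque": the same for the moment, N m; "width": finger opening in m.
Only numpy, scipy, OpenCV 4.12 (cv2) and the standard library are available. Lean on these libraries where they do the work, as an engineer would, in place of code of your own. Each camera call takes 0.05 s, during which the arm holds its last target.

TASK

Take the hook rod from its holder, reach down into the drained dip tank, draw the hook along with no more than a light push (well under 10 N) until you feel it catch the basket's lifting eye, and lift the basket out on the hook; the eye is clamped wherever the load balances, so it has to be found by feel. Hang the basket by both ears on the drip stand, unhook it, and hang the rod back in its holder. The coating is wet: touch the basket with the rod only, keep it near level, never jerk it or set it down hard, don't strike the tank with the rod, and leave everything else alone.

Things in the scene. Friction and masses are not known exactly. Their poses are not given: they have to be found in the camera images.
- rod_grip (a point): Hook rod, loose, 150 g, upright in its holder: centre of its black rubber handle, 80 tall, 28 along its x, 20 along its y (grip across y). z up, x the way the hook points. Below the handle a steel collar 26 (x) x 44 (y), 5 thick, underside 45 below this point; then on the axis a straight flat shank 5 (x) x 12 (y) down to a J hook of the same flat.
- hook_seat (a point): Same rod: middle of the hook's seat (upper face), where a wire lies when hooked; 128 below and 7 ahead (+x) of rod_grip. The seat is 9 long, between the shank and an upturned tip 4 thick that rises 8 above the seat. Metal 4 thick under the seat. Hook overall 18 along x: from 2.5 behind the rod's axis to 15.5 ahead.
- tank: Drained steel dip tank, fixed, open on top. Origin: centre of its underside; z up, x along its long side. Inside 144 (x) x 80 (y), walls 4, rim 150 above the bench with a 12 wide flange outside. Inside each x end, two upright guide strips (40 to 145 high, 12 deep, faces at y = +-12.5) let a basket ear slide up and down.
- tank_ledge (a point): Middle of the tank at the height of its two ear ledges, 40 above the bench. One ledge on each x end wall, between the guide strips, reaching in to x = +-49.5; each carries one ear of the basket, whose body (x to +-48) hangs between the ledges and so can shift only 1.5 along x. Axes as the tank's.
- basket: Wire dip basket of wet-coated brackets, loose, 0.3 to 0.5 kg, hanging in the tank by its ears. Origin: centre of its underside; z up, x lengthwise. Body 96 x 68 x 26 high; an ear at each x end, 18 wide (y), out to x = +-66, underside 26 above the origin. Inside is free for |y| < 20 but for eye and bridge. It can shift 2 to 3 on its ledges. Hung by the eye it tips up to 10 degrees along x.
- bridge_mid (a point): Basket: middle of its slotted bridge, 12 above its origin. The lifting eye, an upright steel ring (inside 28, wire 5) in the y-z plane at y = 0, centre 18.5 above this point, is clamped where the load balances, anywhere from x = -18 to +18. That x is NOT measured: draw the hook along until its shank touches the ring. The clamp does not slip.
- stand: Drip stand, fixed: aluminium tray 170 (x) x 110 (y), 12 high, with two upright steel end plates at x = +-55 to +-67, 60 wide, 75 high. Origin: centre of its underside; z up.
- stand_seat (a point): Stand: middle between the tops of its two end plates, 75 above the bench. On each plate two lugs lean outwards, 27 apart (y) at the seat, about 46 apart 19 higher. One ear rests on each plate between the lugs; the basket's origin is then 26 below this point, its x along the stand's x (either way round).
- holder: Rod holder, fixed: foot 120 x 100, an upright 60 wide at x = 36 to 48, and a fork of two prongs pointing to -x. Origin: centre of its underside; z up.
- holder_slot (a point): Holder: middle of the fork, 120 above the bench. Slot 20 wide (y), open to -x; prongs end at x = -20 with lips 5 high, so lift the rod over 8 before moving it out along -x (or straight up). Rod home: collar on the prongs, shank in the slot, rod_grip 45 above this point, hook pointing to +x.
- tin_big: Bystander: paint tin, closed, diameter 86, height 105; origin on its underside. Leave alone.
- tin_small: Bystander: small white tin, closed, diameter 66, height 80; origin on its underside. Leave alone.
- jar: Bystander: glass jar with black cap, diameter 60, height 85; origin on its underside. Leave alone.
- opener: Bystander: screwdriver used to open tins, lying on the bench; origin on its underside. Leave alone.
- bracket0: Bystander: flat brass-coloured fretwork bracket 120 x 34 x 4 lying on the bench; origin on its underside. Leave alone.
- bracket1: Bystander: flat brass-coloured fretwork bracket 120 x 34 x 4 lying on the bench; origin on its underside. Leave alone.
- bracket2: Bystander: flat brass-coloured fretwork bracket 120 x 34 x 4 lying on the bench; origin on its underside. Leave alone.
Not all that is in view belongs to the job. There is more than one size of the part that bears rod_grip; the job needs the largest.

How it is judged:
On the way, in this order (a step that is already met when the one before it is completed fails the run):
1. the basket is lifted clear above the tank's rim on the hook, touched by the rod only (height (world z) of basket above 0.152 m and contact force between rod and basket above 0.5 N and contact force between the fingers and basket below 0.1 N and contact force between basket and tank below 0.1 N), for 0.2 s.
2. the basket hangs by both ears on the drip stand, the rod off it (x of basket in the frame of stand between -0.01 and 0.01 m and y of basket in the frame of stand between -0.008 and 0.008 m and z of basket in the frame of stand between 0.045 and 0.053 m and angle between basket's own z axis and vertical below 0.08 rad and angle between the x axis of basket and the x axis of stand, either way round below 0.2 rad and contact force between rod and basket below 0.1 N), for 0.2 s.
At the end, for the whole second after the job is handed in: Basket at rest on the stand by both ears (within 10 mm in x, 8 in y, 4 in height of its hung place, level within 0.08 rad, turned under 0.2 rad); rod at rest upright in its holder (rod_grip -14 to +20 mm in x, 10 in y, 5 in height of its place), off the basket (all of step 2 and x of rod_grip in the frame of holder between -0.014 and 0.02 m and y of rod_grip in the frame of holder between -0.01 and 0.01 m and z of rod_grip in the frame of holder between 0.16 and 0.17 m and angle between rod_grip's own z axis and vertical below 0.08 rad and linear speed of each of basket, rod below 0.02 m/s); the robot touches nothing.
It fails at once if the gripper or arm touches the wet basket (contact force between any of the fingers, the arm and basket above 0.5 N).
It fails at once if the rod pushes or pulls the basket with more than 10 N (contact force between rod and basket above 10 N).
It fails at once if the basket presses on the stand or tank, or the rod or gripper strikes the tank, with more than 20 N (contact force between basket and stand above 20 N or contact force between any of basket, rod, the fingers, the arm and tank above 20 N).
It fails at once if the basket is tipped more than 0.45 rad (angle between basket's own z axis and vertical above 0.45 rad).
It fails at once if a bystander is moved more than 25 mm (distance of any of tin_big, tin_small, jar, opener, bracket0, bracket1, bracket2 from where it was at the start of the episode above 0.025 m).
It also fails if it takes over 72 s, if anything falls off the work surface, if the arm or the gripper's body presses on something with over 40 N, if the wrist force passes 120 N, or if a joint passes its speed limit or range.

## Working session

There is one attempt and no reset: what is moved stays moved. The work goes in short steps, Python scripts to look and compute and a tool call to move; the robot and the scene stay as the last step left them, time stands still between calls to the robot, and variables do not carry over. Pictures are saved under pics/ and viewed, and the job is handed in when it is done.

Besides the shell and the picture viewer there is one more tool, called after ">>>" by a JSON object that holds its "method" and its "body". arm_command: Moves the arm, as the interface text tells. Its arguments: {"type":"object","properties":{"plan":{"type":"array","items":{"type":"array","items":{"type":"number"}}}},"required":["plan"]}

```bash
mkdir -p pics; ls; python3 - <<'E'
from bench import robot, optics, finder
import cv2
o=robot.get_obs(); print(o); print(robot.grip_point_offset)
for n in ["scene","top","wrist"]:
    s=optics.snapshot(n); cv2.imwrite(f"pics/{n}0.png",s["image"][:,:,::-1])
    print({k:v for k,v in s.items() if k!="image"})
E
```

```text
pics
{'time': 0.0, 'joint_positions': array([-1.43609230e+00,  8.79598553e-02,  1.37222999e+00,  2.51534251e-05,
        1.68360686e+00, -1.03098640e-01]), 'qvel': array([ 0.00012248,  0.00064482, -0.00070831, -0.00108984,  0.00031535,
       -0.00024626]), 'joint_torque': array([ 1.08961651e-04, -3.40178740e+01, -3.02424467e+01,  7.16258492e-02,
        3.29897425e-02, -1.53720653e-04]), 'tool_pos': array([ 0.12949351, -0.53397817,  0.20431385]), 'ee_rot': array([-3.14134095e+00,  2.18976974e-03, -1.33299058e+00]), 'wrist_force': array([0.42346162, 0.66945073, 0.63344455]), 'wrist_torque': array([ 0.01314297, -0.07345042, -0.03423179]), 'width': 0.0941885495485757}
0.0188
{'fx': 487.4721350965216, 'fy': 487.4721350965216, 'cx': 285.4708042002006, 'cy': 211.57625887534033, 'dist': array([0.00376928, 0.        , 0.        , 0.        , 0.        ]), 'position': array([ 1.086167  , -0.57314595,  0.92768872]), 'rotation': array([-2.36557885,  0.01083057,  0.74949761])}
{'fx': 455.6587687205451, 'fy': 455.6587687205451, 'cx': 279.10075445190154, 'cy': 204.41294700184682, 'dist': array([-0.09526013,  0.        ,  0.        ,  0.        ,  0.        ]), 'position': array([0.37645182, 0.02191383, 1.37635248]), 'rotation': array([-3.00774692, -0.02855918, -1.58006331])}
{'fx': 308.0343987010818, 'fy': 308.0343987010818, 'cx': 273.6025325193752, 'cy': 209.16051074064518, 'dist': array([-0.04265555,  0.        ,  0.        ,  0.        ,  0.        ]), 'hand_eye': array([[ 9.99999164e-01, -6.95892391e-04,  1.09020840e-03,
         2.14148232e-04],
       [ 3.73219693e-04,  9.62319311e-01,  2.71921687e-01,
        -7.99330544e-02],
       [-1.23835683e-03, -2.71921052e-01,  9.62318766e-01,
        -1.78762533e-01],
       [ 0.00000000e+00,  0.00000000e+00,  0.00000000e+00,
         1.00000000e+00]])}
```

View pics/scene0.png

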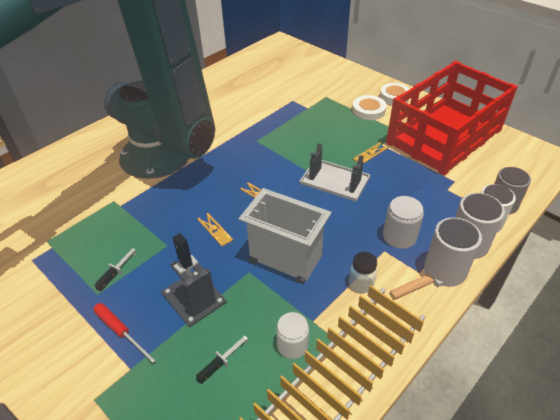

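View pics/top0.png

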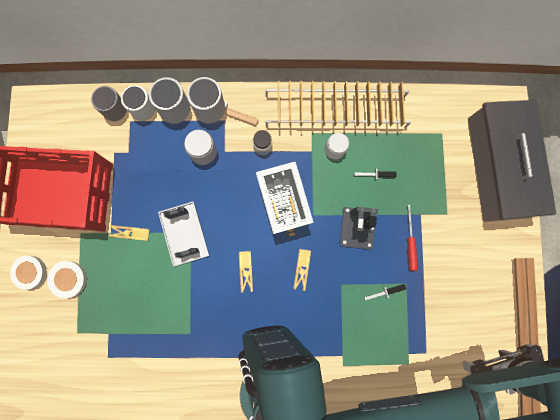

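View pics/wrist0.png

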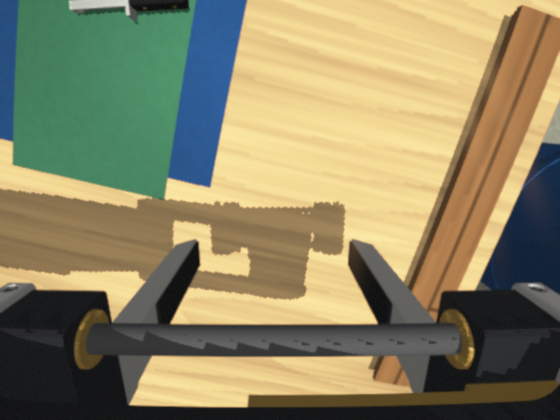

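The scene shows the rod upright in its holder at about (185,250), two other rods lying at (115,268) and (222,358), the tank at (285,232), and the stand at (335,178). Next I measure them.

```bash
cat > h.py <<'E'
from bench import robot, optics, finder
import numpy as np, cv2
from scipy.spatial.transform import Rotation as Rt
from scipy.optimize import least_squares
def rot(r): return Rt.from_euler('xyz',r).as_matrix()
def snap(n):
    o=robot.get_obs(); s=optics.snapshot(n)
    s['K']=np.array([[s['fx'],0,s['cx']],[0,s['fy'],s['cy']],[0,0,1.]])
    if n=='wrist':
        T=np.eye(4);T[:3,:3]=rot(o['ee_rot']);T[:3,3]=o['tool_pos'];T=T@s['hand_eye']
        s['R']=T[:3,:3];s['p']=T[:3,3]
    else:
        r=np.array(s['rotation']); s['R']=rot(r) if r.size==3 else r; s['p']=np.array(s['position'])
    return s
def proj(s,P):
    P=np.atleast_2d(P).astype(float); R=s['R'].T; t=-R@s['p']
    return cv2.projectPoints(P,cv2.Rodrigues(R)[0],t,s['K'],s['dist'])[0][:,0]
def ray(s,uv):
    q=cv2.undistortPoints(np.array(uv,float).reshape(-1,1,2),s['K'],s['dist'])[:,0]
    return np.c_[q,np.ones(len(q))]@s['R'].T
def atz(s,uv,z):
    d=ray(s,uv); return s['p']+d*((z-s['p'][2])/d[:,2])[:,None]
def frame(x,y,yaw,P):
    P=np.atleast_2d(P).astype(float);c,q=np.cos(yaw),np.sin(yaw)
    return np.c_[x+c*P[:,0]-q*P[:,1],y+q*P[:,0]+c*P[:,1],P[:,2]]
def crop(s,name,u0,v0,u1,v1,k):
    im=np.ascontiguousarray(s['image'][v0:v1,u0:u1,::-1]); cv2.imwrite('pics/'+name,cv2.resize(im,None,fx=k,fy=k,interpolation=cv2.INTER_CUBIC))
E
python3 - <<'E'
from h import *
import pickle
S={n:snap(n) for n in ['top','scene']}
print(S['top']['R'])
M={}
for c in S:
  for l in ['rod_grip','tank','stand','holder','basket','tin_big','tin_small','jar','opener','bracket0']:
    r=finder.masks_of(l,c); M[c,l]=r
    print(c,l,[(round(d['p'],2),[int(x) for x in d['extent']],int(d['pixels'].sum())) for d in r])
pickle.dump((S,M),open('s.pkl','wb'))
crop(S['top'],'topA.png',150,150,430,320,2.8)
crop(S['scene'],'scA.png',90,160,350,390,3)
E
```

```text
[[-0.00926307 -0.99104878  0.13317847]
 [-0.99954929  0.00537353 -0.02953532]
 [ 0.0285553  -0.13339204 -0.99065189]]
top rod_grip [(0.7, [357, 173, 399, 181], 164), (0.7, [112, 224, 148, 241], 410), (0.64, [374, 282, 405, 295], 147), (0.54, [358, 215, 376, 230], 194)]
top tank [(0.75, [256, 159, 312, 234], 2248)]
top stand [(0.77, [156, 201, 210, 266], 2165)]
top holder [(0.69, [340, 203, 379, 250], 1194)]
top basket [(0.94, [271, 181, 297, 220], 195), (0.7, [407, 207, 419, 271], 257), (0.32, [294, 247, 308, 289], 312)]
top tin_big [(0.7, [181, 131, 218, 163], 906), (0.42, [337, 207, 377, 250], 1165)]
top tin_small [(0.57, [321, 133, 349, 159], 490)]
top jar [(0.78, [252, 129, 275, 154], 369)]
top opener [(0.65, [407, 207, 417, 269], 326)]
top bracket0 [(0.81, [294, 248, 312, 291], 332), (0.75, [110, 225, 151, 244], 420), (0.65, [249, 128, 271, 153], 406), (0.6, [238, 251, 255, 291], 344)]
scene rod_grip [(0.94, [170, 233, 199, 279], 596), (0.55, [96, 253, 137, 286], 363), (0.25, [276, 312, 309, 360], 1240)]
scene tank [(0.97, [238, 188, 330, 282], 5535)]
scene stand [(0.95, [299, 143, 367, 200], 1957)]
scene holder [(0.94, [163, 262, 224, 326], 2302)]
scene basket [(0.73, [161, 260, 228, 329], 2174), (0.21, [239, 188, 329, 285], 5565)]
scene tin_big [(0.93, [383, 196, 425, 246], 1670)]
scene tin_small [(0.57, [277, 314, 310, 359], 1268)]
scene jar [(0.58, [349, 250, 377, 291], 947)]
scene opener [(0.76, [94, 303, 152, 359], 646)]
scene bracket0 [(0.71, [197, 217, 231, 243], 384), (0.67, [352, 140, 385, 159], 199), (0.64, [240, 186, 259, 194], 137)]
```

View pics/topA.png

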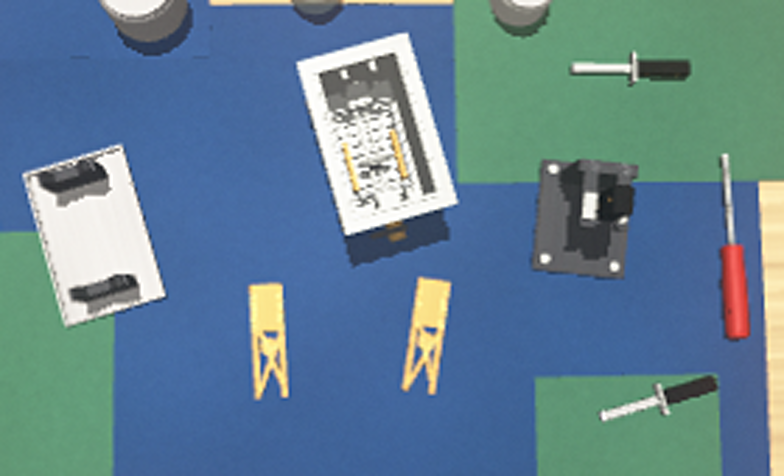

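View pics/scA.png

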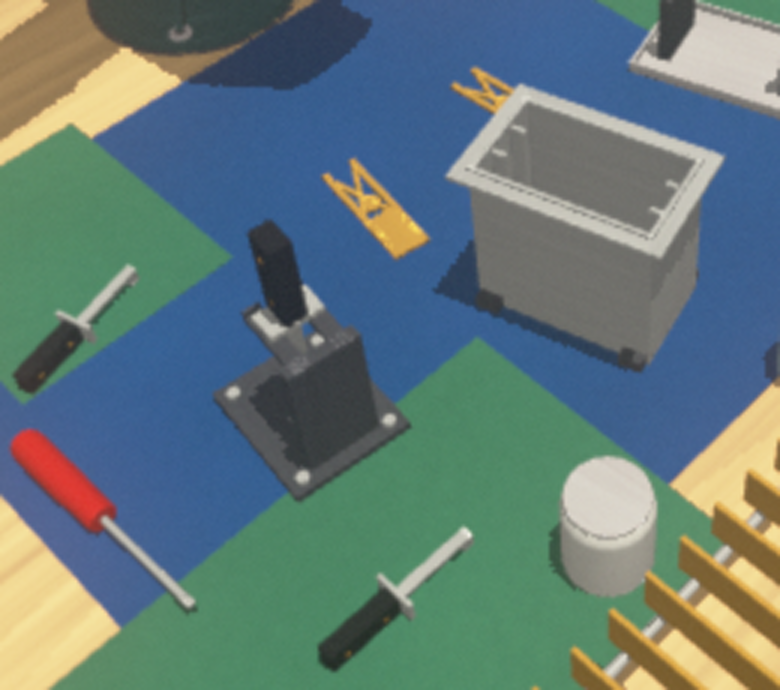

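```bash
cat > fit.py <<'E'
from h import *
import pickle
from scipy.optimize import minimize
S,M=pickle.load(open('s.pkl','rb'))
def box(x0,x1,y0,y1,z0,z1): return np.array([[a,b,c] for a in(x0,x1) for b in(y0,y1) for c in(z0,z1)])/1000
models={'tank':[box(-88,88,-56,56,146,150),box(-76,76,-44,44,0,150)],
 'stand':[box(-85,85,-55,55,0,12),box(55,67,-30,30,0,75),box(-67,-55,-30,30,0,75)],
 'holder':[box(-60,60,-50,50,0,8),box(36,48,-30,30,0,120)]}
def render(s,boxes,q):
    k=4;im=np.zeros((420*k,560*k),np.uint8)
    for b in boxes:
        p=proj(s,frame(*q,b)); hull=cv2.convexHull((((p+.5)*k)*16).astype(np.int32)); cv2.fillConvexPoly(im,hull,255,shift=4)
    return cv2.resize(im,(560,420),interpolation=cv2.INTER_AREA)/255.
def fit(l,cams,q0):
    def f(q):
        e=0
        for c in cams:
            m=M[c,l][0]['pixels'].astype(float); r=render(S[c],models[l],q); e+=np.abs(m-r).sum()/m.sum()
        return e
    best=None
    for dy in (0,):
        r=minimize(f,q0,method='Nelder-Mead',options=dict(initial_simplex=np.array(q0)+np.array([[0,0,0],[.02,0,0],[0,.02,0],[0,0,.2]]),xatol=1e-4,fatol=1e-4))
    return r.x,r.fun
if __name__=='__main__':
    for l,z in (('tank',.15),('stand',.012),('holder',.005)):
        m=M['top',l][0]['pixels']; v,u=np.nonzero(m); P=atz(S['top'],np.c_[u,v],z)
        (cx,cy),(w,h),a=cv2.minAreaRect((P[:,:2]*1000).astype(np.float32))
        yaw=np.radians(a if w>h else a+90)
        print(l,cx,cy,w,h,np.degrees(yaw))
        for cams in (['top'],['scene'],['top','scene']):
            q,e=fit(l,cams,[cx/1000,cy/1000,yaw]); print('  ',cams,np.round(q[:2]*1000,1),round(np.degrees(q[2]),1),round(e,3))
E
python3 fit.py
python3 - <<'E'
from h import *
import pickle
S,M=pickle.load(open('s.pkl','rb'))
# lying rods in scene: butt end, tip
for a,b in (([95,288],[135,250]),([198,382],[246,339])):
    P=atz(S['scene'],[a,b],.01); print(P.round(3),np.linalg.norm(P[0]-P[1]))
for a,b in (([396,175],[354,174]),([406,287],[364,299])):
    P=atz(S['top'],[a,b],.01); print(P.round(3),np.linalg.norm(P[0]-P[1]))
E
```

```text
tank 552.9027709960938 -31.043655395507812 193.9722137451172 115.05394744873047 15.381745338439941
   ['top'] [561.9 -29. ] 15.7 0.254
   ['scene'] [564.9 -28.1] 14.9 0.032
   ['top', 'scene'] [563.1 -28.7] 15.4 0.302
stand 473.43243408203125 269.2532653808594 175.16798400878906 114.63674926757812 17.359622955322266
   ['top'] [474.5 270.5] 16.9 0.03
   ['scene'] [475.4 271.7] 16.5 0.083
   ['top', 'scene'] [475.  271.1] 16.7 0.117
holder 491.19256591796875 -258.23529052734375 107.5982894897461 129.9961395263672 172.006103515625
   ['top'] [ 488.5 -255.5] 174.1 0.238
   ['scene'] [ 490.3 -254.7] 172.8 0.387
   ['top', 'scene'] [ 489.1 -255.2] 173.2 0.637
[[ 0.309 -0.395  0.01 ]
 [ 0.282 -0.267  0.01 ]] 0.1315200053217511
[[ 0.658 -0.38   0.01 ]
 [ 0.66  -0.251  0.01 ]] 0.12932421098984023
[[ 0.65  -0.382  0.01 ]
 [ 0.653 -0.25   0.01 ]] 0.1316124282129875
[[ 0.307 -0.399  0.01 ]
 [ 0.274 -0.269  0.01 ]] 0.13332531012158236
```

Three rods show in the scene view: holder (185,250), mat left (115,268) and mat front (222,358). The two lying ones measure about 131 mm overall against the required 172 mm. That leaves the upright one in the holder. I'll confirm its size while moving in for a wrist view.

```bash
python3 - <<'E'
from h import *
import fit
from fit import *
models['holder']=[box(-60,60,-50,50,0,8),box(36,48,-30,30,0,120),box(-20,36,10,22,110,120),box(-20,36,-22,-10,110,120)]
for c in (['top'],['scene']):
    q,e=fit.fit('holder',c,[.489,-.255,-.11]); print(c,q[:2].round(4),np.degrees(q[2]).round(1),e)
# rod handle: project model into scene
q=[.4895,-.255,-.11]
m=M['scene','rod_grip'][0]['pixels']; v,u=np.nonzero(m); print(u.min(),u.max(),v.min(),v.max())
b=frame(*q,np.array([[a,c,d] for a in(-14,14) for c in(-10,10) for d in(125,205)])/1000); p=proj(S['scene'],b); print(p.min(0),p.max(0))
crop(S['scene'],'rod.png',150,220,235,335,6)
E
```

```text
Traceback (most recent call last):
AttributeError: 'function' object has no attribute 'fit'
```

>>> {"method": "arm_command", "body": {"plan": [[1,0,0.02,0.03,-3],[1,0.04,0.06,0.06,-6],[1,0.08,0.1,0.08,-10],[1,0.12,0.14,0.1,-14],[1,0.16,0.18,0.11,-18],[1,0.2,0.21,0.11,-20],[1,0.24,0.24,0.11,-20],[1,0.27,0.27,0.11,-20],[1,0.29,0.28,0.11,-20],[1,0.29,0.28,0.11,-20]]}}

```text
time: 2.5
tool_pos: [0.4203, -0.2537, 0.3152]
ee_rot: [3.141, 0.0, -1.679]
wrist_force: [0.1, 0.2, -0.5]
width: 0.0941
```

```bash
python3 - <<'E'
from h import *
import pickle
from fit import fit,models,box,S,M
models['holder']=[box(-60,60,-50,50,0,8),box(36,48,-30,30,0,120),box(-20,36,10,22,110,120),box(-20,36,-22,-10,110,120)]
for c in (['top'],['scene']):
    q,e=fit('holder',c,[.489,-.255,-.11]); print(c,q[:2].round(4),np.degrees(q[2]).round(1),e)
q=[.4895,-.255,-.11]
m=M['scene','rod_grip'][0]['pixels']; v,u=np.nonzero(m); print(u.min(),u.max(),v.min(),v.max())
b=frame(*q,np.array([[a,c,d] for a in(-14,14) for c in(-10,10) for d in(125,205)])/1000); p=proj(S['scene'],b); print(p.min(0),p.max(0))
crop(S['scene'],'rod.png',150,220,235,335,5)
s=snap('wrist'); cv2.imwrite('pics/w1.png',s['image'][:,:,::-1]); pickle.dump(s,open('w1.pkl','wb'))
r=finder.masks_of('rod_grip','wrist'); print([(d['p'],d['extent']) for d in r])
E
```

```text
['top'] [ 0.4881 -0.256 ] -6.3 0.20411863237757413
['scene'] [ 0.4896 -0.255 ] -7.0 0.10232875078789119
173 197 234 275
[170.20524585 231.17558228] [192.39172749 269.36392844]
[(0.85, [247.9, 117.3, 286.8, 149.3]), (0.78, [290.1, 226.4, 365.2, 255.8]), (0.57, [254.7, 0.0, 344.2, 18.7]), (0.15, [64.3, 65.0, 112.3, 133.1])]
```

View pics/rod.png

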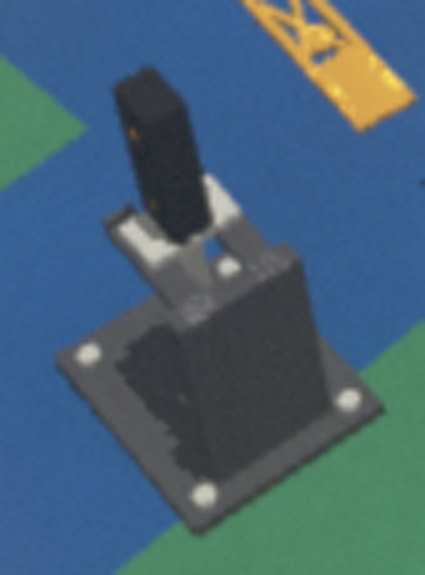

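View pics/w1.png

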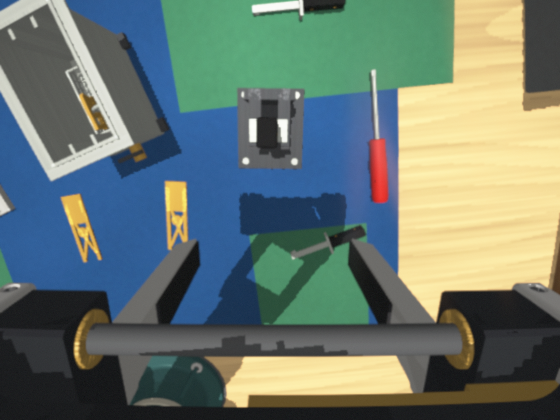

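```bash
python3 - <<'E'
from h import *
import pickle
s=pickle.load(open('w1.pkl','rb'))
crop(s,'w1c.png',220,70,320,180,6)
q=[.489,-.2555,-.116]
for n,P in dict(grip_top=[[a,b,205] for a in(-14,14) for b in(-10,10)],foot=[[a,b,8] for a in(-60,60) for b in(-50,50)],collar=[[a,b,125] for a in(-13,13) for b in(-22,22)],upr=[[a,b,120] for a in(36,48) for b in(-30,30)]).items():
    print(n,((proj(s,frame(*q,np.array(P)/1000.))-[220,70])*6).round().tolist())
E
```

```text
grip_top [[347.0, 486.0], [218.0, 485.0], [349.0, 298.0], [216.0, 297.0]]
foot [[486.0, 596.0], [107.0, 593.0], [500.0, 114.0], [96.0, 111.0]]
collar [[402.0, 444.0], [178.0, 443.0], [405.0, 307.0], [176.0, 306.0]]
upr [[447.0, 184.0], [135.0, 182.0], [449.0, 118.0], [134.0, 116.0]]
```

View pics/w1c.png

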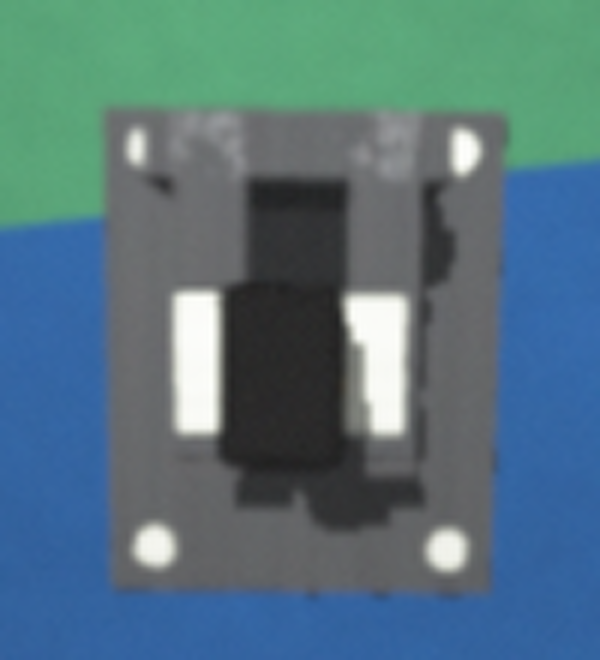

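Overlay matches: the handle is 28x20, the collar is 44 wide, and the rod sits about 2 mm ahead of my holder fit at roughly (0.491, -0.2557). So the holder rod is the largest one. Now I grip it.

>>> {"method": "arm_command", "body": {"plan": [[1,0.035,-0.001,0,0],[1,0.071,-0.002,0,-0.5],[1,0.071,-0.002,-0.04,-0.5],[1,0.071,-0.002,-0.08,-0.5],[1,0.071,-0.002,-0.12,-0.5],[1,0.071,-0.002,-0.145,-0.5],[1,0.071,-0.002,-0.1555,-0.5],[1,0.071,-0.002,-0.1555,-0.5]]}}

```text
time: 3.6
tool_pos: [0.4899, -0.2572, 0.1599]
ee_rot: [3.141, 0.0, -1.692]
wrist_force: [0.1, -0.3, -0.0]
width: 0.094
```

```bash
python3 - <<'E'
from h import *
s=snap('wrist'); cv2.imwrite('pics/w2.png',s['image'][:,:,::-1]);print(robot.get_obs())
E
```

```text
{'time': 3.65, 'joint_positions': array([-5.85317523e-01,  1.07669770e-01,  1.43648097e+00, -1.85294062e-04,
        1.59598328e+00,  1.10642258e+00]), 'qvel': array([ 9.20465300e-03, -8.66946450e-03, -2.45403629e-02,  5.11613135e-05,
       -2.12981607e-03,  1.05604765e-03]), 'joint_torque': array([-8.14040727e-02, -3.37522459e+01, -2.91483915e+01,  3.96869215e-02,
       -4.84255585e-02, -1.66495713e-03]), 'tool_pos': array([ 0.49056841, -0.25732085,  0.16101695]), 'ee_rot': array([-3.14037144e+00, -8.18881834e-04, -1.69174541e+00]), 'wrist_force': array([-0.37461075, -0.3583171 ,  0.32741407]), 'wrist_torque': array([ 0.02022106, -0.01517337, -0.03449777]), 'width': 0.09406800141916814}
```

View pics/w2.png

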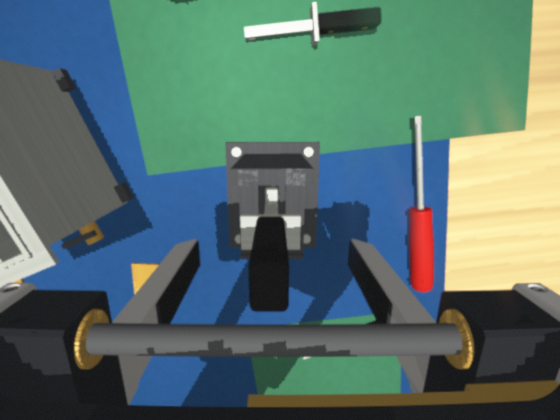

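The handle is between the fingers, at u=269 against finger centre 274, so it is about 2 mm to +y. I'll correct that and close.

>>> {"method": "arm_command", "body": {"plan": [[1,0,0.002,-0.001,0],[0,0,0.002,-0.001,0],[0,0,0.002,-0.001,0],[0,0,0.002,-0.001,0],[0,0,0.002,-0.001,0],[0,0,0.002,-0.001,0],[0,0,0.002,-0.001,0]]}}

```text
time: 4.53
tool_pos: [0.4905, -0.2545, 0.159]
ee_rot: [3.141, -0.0, -1.691]
wrist_force: [0.4, -0.5, -0.4]
width: 0.0373
```

>>> {"method": "arm_command", "body": {"plan": [[0,0,0,0,0],[0,0,0,0,0],[0,0,0,0,0],[0,0,0,0,0]]}}

```text
time: 5.03
tool_pos: [0.4906, -0.2546, 0.159]
ee_rot: [3.142, -0.0, -1.691]
wrist_force: [-1.1, -0.6, 0.4]
width: 0.0197
```

>>> {"method": "arm_command", "body": {"plan": [[0,0,0,0.015,0],[0,0,0,0.04,0],[0,0,0,0.08,0],[0,0,0,0.12,0],[0,0,0,0.15,0],[0,0,0.03,0.165,3],[0,0,0.07,0.17,8],[0,0,0.11,0.17,13],[0,0,0.15,0.17,18],[0,0,0.18,0.17,22]]}}

```text
time: 6.28
tool_pos: [0.4903, -0.0729, 0.3302]
ee_rot: [-3.14, -0.001, -1.303]
wrist_force: [0.9, -0.2, -1.7]
width: 0.0199
```

>>> {"method": "arm_command", "body": {"plan": [[0,0,0.02,0,0],[0,0,0.02,0,0],[0,0,0.02,0,0]]}}

```text
time: 6.65
tool_pos: [0.4906, -0.0551, 0.3294]
ee_rot: [-3.141, -0.001, -1.307]
wrist_force: [-0.0, 0.3, -2.7]
width: 0.0197
```

```bash
python3 - <<'E'
from h import *
import pickle
out={}
for c in ['wrist','scene']:
    s=snap(c); cv2.imwrite(f'pics/{c}3.png',s['image'][:,:,::-1]); out[c]=s
pickle.dump(out,open('v3.pkl','wb'));print(robot.get_obs())
crop(out['scene'],'sc3c.png',180,80,360,290,4)
E
```

```text
{'time': 6.75, 'joint_positions': array([-2.27109058e-01, -2.97404368e-02,  1.24752065e+00, -4.52224354e-04,
        1.92378944e+00,  1.08088898e+00]), 'qvel': array([-0.00283899,  0.00286008,  0.00344013,  0.0037468 ,  0.00025279,
        0.00115454]), 'joint_torque': array([ 2.25389488e-01, -2.97220123e+01, -3.09078884e+01,  5.74592489e-02,
       -5.13104734e-02, -3.01562082e-03]), 'tool_pos': array([ 0.49056753, -0.05542918,  0.32907183]), 'ee_rot': array([ 3.14141331e+00, -3.85265072e-04, -1.30815434e+00]), 'wrist_force': array([-1.08700801, -0.69847101, -1.55218153]), 'wrist_torque': array([ 0.05230169, -0.02550954, -0.02185671]), 'width': 0.019891663927028604}
```

View pics/wrist3.png

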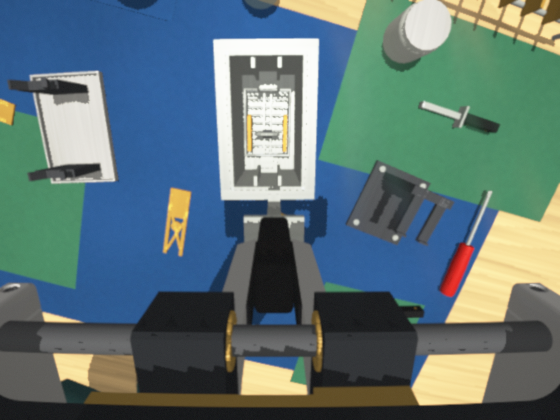

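View pics/sc3c.png

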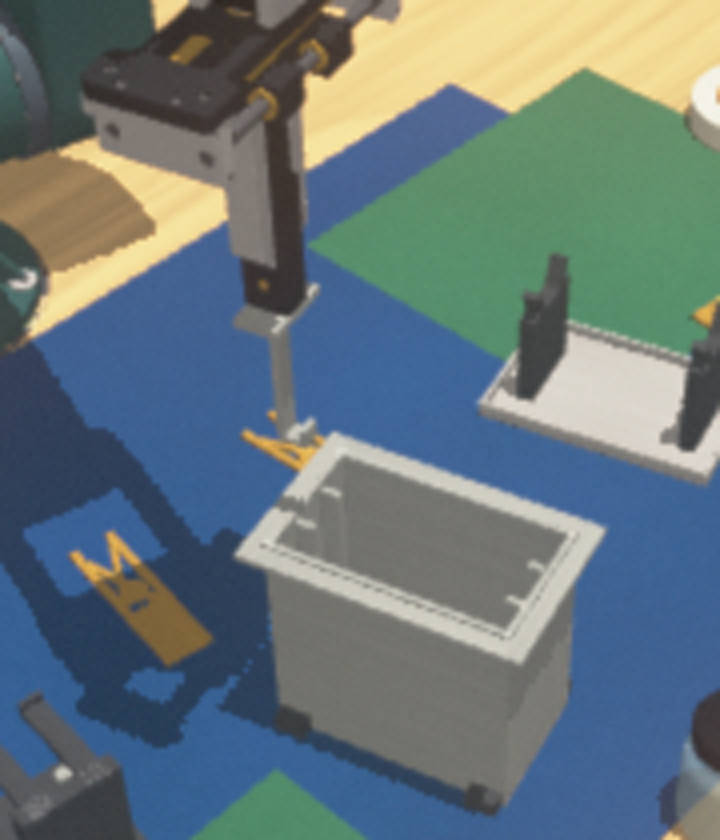

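The wrist view shows the tank rim from (215,40) to (318,200), the basket inside it with the eye near (267,133), and the rod straight down with its hook toward +x. Next is an enlarged fit check.

```bash
python3 - <<'E'
from h import *
import pickle
s=pickle.load(open('v3.pkl','rb'))['wrist']
crop(s,'w3c.png',205,30,335,230,4)
q=[.5635,-.0285,np.radians(15.3)]
L=lambda P:((proj(s,frame(*q,np.array(P)/1000.))-[205,30])*4).round().tolist()
print('rim out',L([[a,b,150] for a in(-88,88) for b in(-56,56)]))
print('rim in',L([[a,b,150] for a in(-72,72) for b in(-40,40)]))
print('strip top',L([[a,b,145] for a in(-72,-60,60,72) for b in(-12.5,12.5)]))
print('basket top',L([[a,b,40] for a in(-48,48) for b in(-34,34)]))
print('ring',L([[a,0,z] for a in(-18,0,18) for z in (61,28)]))
E
```

```text
rim out [[437.0, 682.0], [64.0, 684.0], [456.0, 38.0], [33.0, 40.0]]
rim in [[385.0, 630.0], [115.0, 631.0], [395.0, 102.0], [96.0, 104.0]]
strip top [[292.0, 627.0], [208.0, 627.0], [292.0, 587.0], [208.0, 588.0], [292.0, 154.0], [200.0, 154.0], [292.0, 106.0], [199.0, 107.0]]
basket top [[344.0, 508.0], [164.0, 509.0], [347.0, 239.0], [157.0, 240.0]]
ring [[253.0, 430.0], [254.0, 426.0], [252.0, 377.0], [254.0, 377.0], [252.0, 324.0], [253.0, 327.0]]
```

View pics/w3c.png

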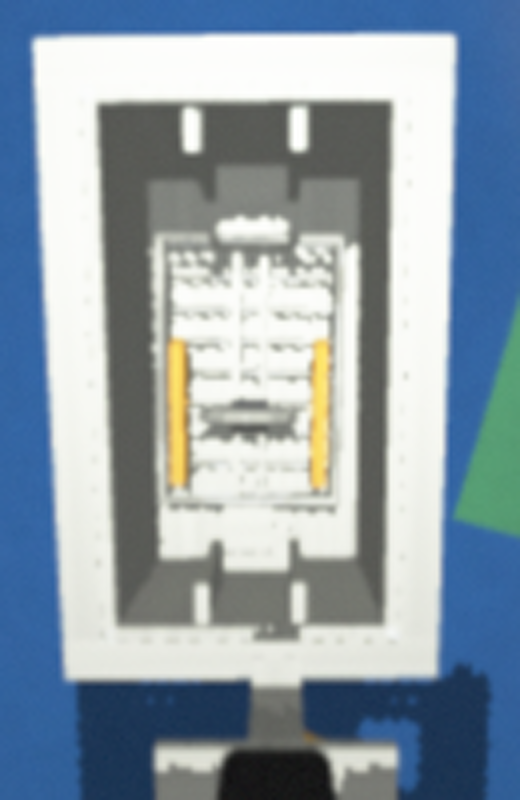

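```bash
python3 - <<'E'
from h import *
import pickle
v=pickle.load(open('v3.pkl','rb'))
q=[.4906,-.0553,-1.308+np.pi/2]; zg=.3292+.006
for n,o,k in(('wrist',[205,30],4),('scene',[180,80],4)):
    s=v[n]
    P=np.array([[15.5,-6,-132],[15.5,6,-132],[15.5,-6,-120],[15.5,6,-120],[-2.5,-6,-132],[-2.5,6,-132],[2.5,0,-50],[13,22,-40],[13,-22,-40],[-13,-22,-40],[-13,22,-40]])/1000+[0,0,zg]
    print(n,((proj(s,frame(*q,P))-o)*k).round().tolist())
crop(v['wrist'],'w3h.png',240,170,310,250,8)
E
```

```text
wrist [[296.0, 634.0], [249.0, 634.0], [297.0, 644.0], [248.0, 644.0], [296.0, 703.0], [249.0, 703.0], [273.0, 789.0], [151.0, 753.0], [394.0, 753.0], [390.0, 885.0], [155.0, 885.0]]
scene [[303.0, 447.0], [314.0, 433.0], [302.0, 430.0], [313.0, 417.0], [275.0, 436.0], [286.0, 423.0], [279.0, 316.0], [317.0, 283.0], [273.0, 331.0], [229.0, 316.0], [274.0, 269.0]]
```

View pics/w3h.png

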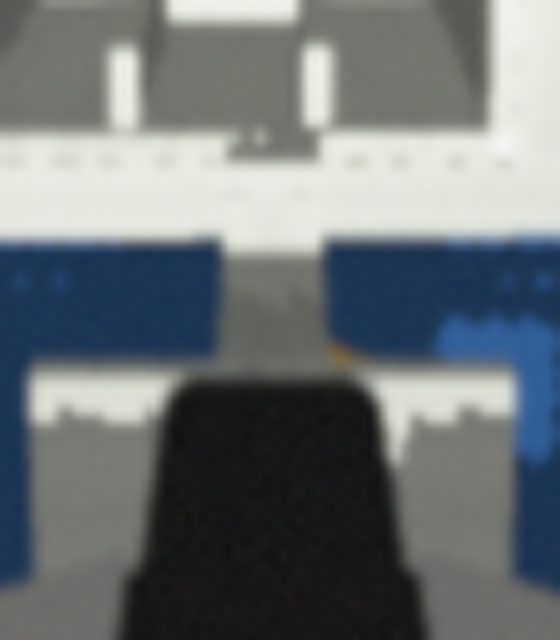

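The fit agrees within about 1 mm, and the rod axis sits about 2.3 mm ahead of the TCP. Now I go over the insertion point at tank x = -38 and down.

>>> {"method": "arm_command", "body": {"plan": [[0,0.0175,0.0085,0,0.3],[0,0.0345,0.017,0,0.3],[0,0.0345,0.017,-0.01,0.3],[0,0.0345,0.017,-0.035,0.3],[0,0.0345,0.017,-0.06,0.3],[0,0.0345,0.017,-0.08,0.3],[0,0.0345,0.017,-0.09,0.3],[0,0.0345,0.017,-0.09,0.3]]}}

```text
time: 7.75
tool_pos: [0.5246, -0.0374, 0.238]
ee_rot: [3.14, 0.001, -1.301]
wrist_force: [-0.3, -0.6, -1.4]
width: 0.0199
```

```bash
python3 - <<'E'
from h import *
import pickle
s=snap('wrist'); cv2.imwrite('pics/w4.png',s['image'][:,:,::-1]); pickle.dump(s,open('w4.pkl','wb'))
o=robot.get_obs();print(o['tool_pos'],o['ee_rot'],o['wrist_force'],o['wrist_torque'])
crop(s,'w4c.png',180,40,370,290,3.2)
t=[.5642,-.0283,np.radians(15.3)]
L=lambda q,P:((proj(s,frame(*q,np.array(P)/1000.))-[180,40])*3.2).round().tolist()
print('rim in',L(t,[[a,b,150] for a in(-72,72) for b in(-40,40)]))
print('ledge ring',L(t,[[a,0,61] for a in(-18,0,18)]))
e=o['ee_rot'][2]+np.pi/2
q=[o['tool_pos'][0]+.0023*np.cos(e)+.0007*np.sin(e),o['tool_pos'][1]+.0023*np.sin(e)-.0007*np.cos(e),e];zg=(o['tool_pos'][2]+.006)*1000
print('hook',L(q,[[15.5,-6,zg-120],[15.5,6,zg-120],[15.5,0,zg-132],[13,22,zg-40],[13,-22,zg-40]]))
E
```

```text
[ 0.5250935  -0.03753017  0.2390883 ] [ 3.14143762e+00 -1.06907802e-04 -1.30152231e+00] [ 1.13070139  0.63895134 -1.17202873] [-0.00230429  0.03317626 -0.02532292]
rim in [[440.0, 660.0], [166.0, 659.0], [463.0, 131.0], [147.0, 130.0]]
ledge ring [[303.0, 426.0], [303.0, 376.0], [303.0, 325.0]]
hook [[321.0, 475.0], [281.0, 475.0], [301.0, 467.0], [204.0, 560.0], [400.0, 560.0]]
```

View pics/w4c.png

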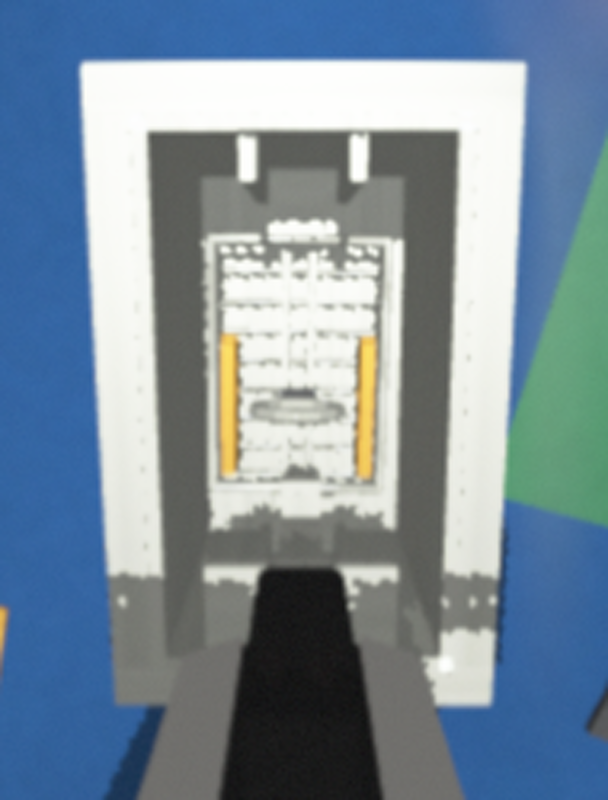

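Ring visible at (298,408) in the crop, about x=-11.5. The hook is at (302,472), well behind it. Descending.

>>> {"method": "arm_command", "body": {"plan": [[0,0,0.0005,-0.01,0],[0,0,0.0005,-0.025,0],[0,0,0.0005,-0.04,0],[0,0,0.0005,-0.055,0],[0,0,0.0005,-0.067,0],[0,0,0.0005,-0.0745,0],[0,0,0.0005,-0.0745,0],[0,0,0.0005,-0.0745,0]]}}

```text
time: 8.8
tool_pos: [0.5255, -0.0371, 0.1651]
ee_rot: [-3.14, -0.001, -1.302]
wrist_force: [-0.5, 0.2, -1.0]
width: 0.0197
```

```bash
cat > av.py <<'E'
from h import *
import sys
n=int(sys.argv[1]) if len(sys.argv)>1 else 4
F=[];T=[];P=[]
for i in range(n):
    s=optics.snapshot('wrist'); o=robot.get_obs(); F.append(o['wrist_force']);T.append(o['wrist_torque']);P.append(o['tool_pos'])
e=o['ee_rot'][2]+np.pi/2
P=np.mean(P,0);F=np.mean(F,0);T=np.mean(T,0);R=rot([0,0,-e])
print('t',o['time'],'tcp',P.round(4),'rodyaw',round(np.degrees(e),2),'F rodframe',(R@F).round(2),'T rodframe',(R@T).round(3),'w',o['width'])
E
python3 av.py; python3 - <<'E'
from h import *
s=snap('wrist');crop(s,'w5c.png',180,40,370,290,3.2)
E
```

```text
t 9.0 tcp [ 0.5255 -0.0371  0.1652] rodyaw 15.42 F rodframe [ 0.02  0.16 -1.37] T rodframe [ 0.022 -0.003 -0.021] w 0.019909044521144514
```

View pics/w5c.png

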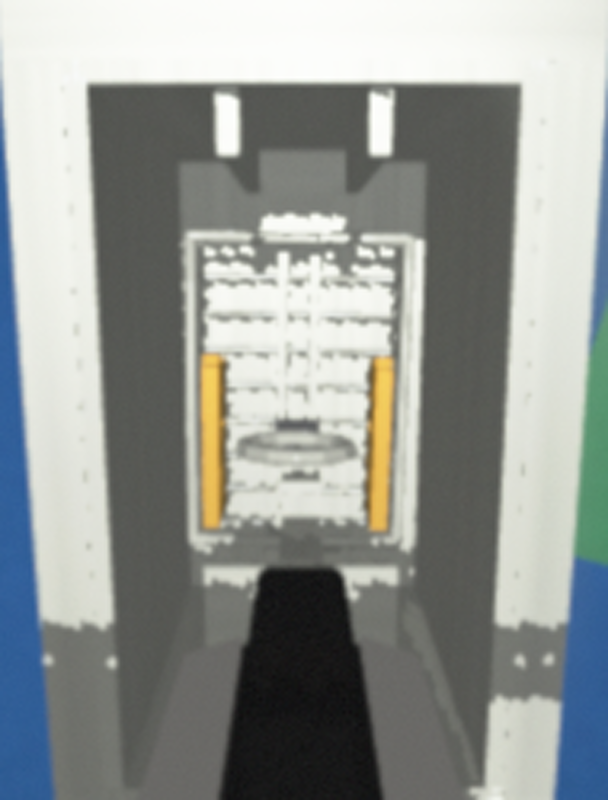

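Free of contact. Drawing along rod +x in small steps.

>>> {"method": "arm_command", "body": {"plan": [[0,0.0019,0.0005,0,0],[0,0.0039,0.0011,0,0],[0,0.0058,0.0016,0,0],[0,0.0077,0.0021,0,0],[0,0.0096,0.0027,0,0],[0,0.0116,0.0032,0,0],[0,0.0116,0.0032,0,0]]}}

```text
time: 9.93
tool_pos: [0.5368, -0.0338, 0.1645]
ee_rot: [3.141, -0.0, -1.301]
wrist_force: [-0.0, -0.9, -2.2]
width: 0.0201
```

```bash
python3 av.py 3
```

```text
t 10.075 tcp [ 0.5367 -0.0338  0.1645] rodyaw 15.43 F rodframe [ 0.06  0.07 -1.1 ] T rodframe [0.015 0.011 0.007] w 0.01992742738075493
```

>>> {"method": "arm_command", "body": {"plan": [[0,0.001,0.0003,0,0],[0,0.0019,0.0005,0,0],[0,0.0029,0.0008,0,0],[0,0.0039,0.0011,0,0],[0,0.0048,0.0013,0,0],[0,0.0048,0.0013,0,0]]}}

```text
time: 10.82
tool_pos: [0.5415, -0.0325, 0.1645]
ee_rot: [3.142, -0.0, -1.302]
wrist_force: [0.1, -0.1, -1.6]
width: 0.0199
```

```bash
python3 av.py 4
```

```text
t 11.025 tcp [ 0.5414 -0.0325  0.1645] rodyaw 15.43 F rodframe [-0.17  0.36 -1.53] T rodframe [-0.021 -0.007  0.004] w 0.01956107719058586
```

Free after 17 mm. Continuing with 1 mm steps.

>>> {"method": "arm_command", "body": {"plan": [[0,0.001,0.0003,0,0],[0,0.0019,0.0005,0,0],[0,0.0019,0.0005,0,0]]}}

```text
time: 11.4
tool_pos: [0.5434, -0.032, 0.1645]
ee_rot: [3.142, -0.0, -1.302]
wrist_force: [-0.4, 0.2, -1.3]
width: 0.0197
```

```bash
python3 av.py 4
```

```text
t 11.6 tcp [ 0.5434 -0.032   0.1645] rodyaw 15.43 F rodframe [ 0.1  -0.06 -1.75] T rodframe [-0.005  0.033 -0.007] w 0.019525284646140027
```

>>> {"method": "arm_command", "body": {"plan": [[0,0.001,0.0003,0,0],[0,0.001,0.0003,0,0]]}}

```text
time: 11.85
tool_pos: [0.5444, -0.0317, 0.1645]
ee_rot: [3.142, -0.0, -1.302]
wrist_force: [-0.3, 0.9, -1.7]
width: 0.0195
```

```bash
python3 av.py 4
```

```text
t 12.05 tcp [ 0.5444 -0.0317  0.1645] rodyaw 15.43 F rodframe [-0.09 -0.06 -1.5 ] T rodframe [-0.02   0.036 -0.023] w 0.0200032633316316
```

>>> {"method": "arm_command", "body": {"plan": [[0,0.001,0.0003,0,0],[0,0.001,0.0003,0,0]]}}

```text
time: 12.3
tool_pos: [0.5448, -0.0316, 0.1644]
ee_rot: [3.14, -0.0, -1.302]
wrist_force: [-2.2, -0.6, 0.5]
width: 0.0199
```

```bash
python3 av.py 4
```

```text
t 12.5 tcp [ 0.5449 -0.0316  0.1644] rodyaw 15.41 F rodframe [-1.65 -0.29 -0.31] T rodframe [-0.018  0.679 -0.015] w 0.01998269886392207
```

Contact felt: -1.65 N along the draw and a clear torque step at 20 mm of travel, matching the ring seen. I back off 1.5 mm and raise gently.

>>> {"method": "arm_command", "body": {"plan": [[0,-0.0014,-0.0004,0,0],[0,-0.0014,-0.0004,0.003,0],[0,-0.0014,-0.0004,0.006,0],[0,-0.0014,-0.0004,0.009,0],[0,-0.0014,-0.0004,0.012,0],[0,-0.0014,-0.0004,0.012,0]]}}

```text
time: 13.25
tool_pos: [0.5442, -0.0319, 0.177]
ee_rot: [-3.141, -0.0, -1.302]
wrist_force: [-0.3, 0.4, -1.7]
width: 0.02
```

```bash
python3 av.py 4;  python3 - <<'E'
from h import *
s=snap('wrist');crop(s,'w6c.png',180,40,370,290,3.2)
E
```

```text
t 13.45 tcp [ 0.544  -0.0318  0.1765] rodyaw 15.43 F rodframe [ 0.3   0.17 -1.45] T rodframe [-0.022 -0.001 -0.004] w 0.020061596839690367
```

View pics/w6c.png

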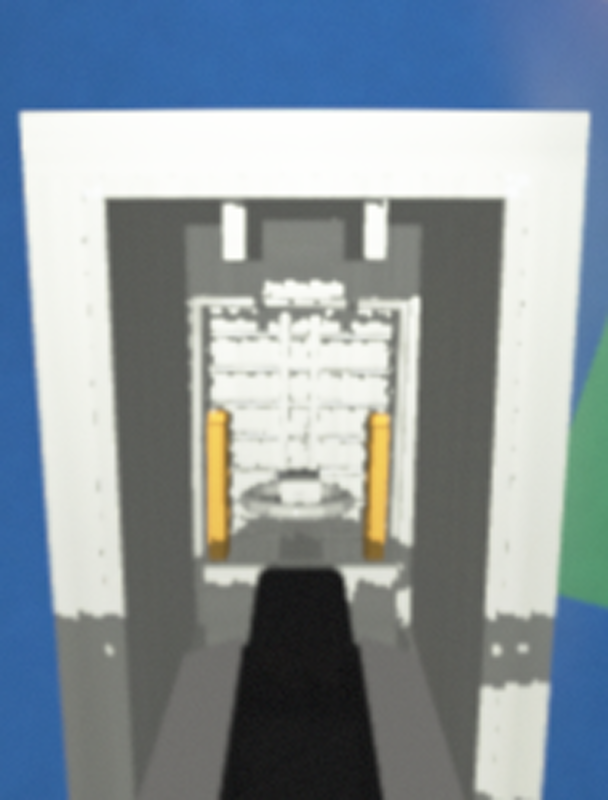

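The hook tip shows beyond the ring at (300,490), so it is engaged. Taking up the load slowly.

>>> {"method": "arm_command", "body": {"plan": [[0,0,0,0.001,0],[0,0,0,0.002,0],[0,0,0,0.003,0],[0,0,0,0.004,0],[0,0,0,0.005,0],[0,0,0,0.006,0],[0,0,0,0.007,0],[0,0,0,0.008,0]]}}

```text
time: 14.5
tool_pos: [0.5439, -0.0319, 0.1845]
ee_rot: [3.141, -0.0, -1.302]
wrist_force: [-0.8, -0.1, -4.9]
width: 0.02
```

```bash
python3 av.py 3
```

```text
t 14.65 tcp [ 0.544  -0.0319  0.1846] rodyaw 15.42 F rodframe [-0.45  0.2  -5.52] T rodframe [ 0.003 -0.013  0.   ] w 0.019455093289351126
```

Full weight (~4.1 N) is on the hook. Lifting.

>>> {"method": "arm_command", "body": {"plan": [[0,0,0,0.002,0],[0,0,0,0.006,0],[0,0,0,0.012,0],[0,0,0,0.019,0],[0,0,0,0.026,0],[0,0,0,0.033,0],[0,0,0,0.04,0],[0,0,0,0.046,0],[0,0,0,0.05,0],[0,0,0,0.051,0]]}}

```text
time: 15.9
tool_pos: [0.5441, -0.0318, 0.2358]
ee_rot: [-3.141, -0.0, -1.302]
wrist_force: [-0.1, 0.4, -5.5]
width: 0.0194
```

```bash
python3 av.py 2;  python3 - <<'E'
from h import *
s=snap('wrist');crop(s,'w7c.png',180,40,370,290,3.2)
E
```

```text
t 16.0 tcp [ 0.544  -0.0319  0.2356] rodyaw 15.42 F rodframe [-0.54  0.07 -5.17] T rodframe [ 0.018  0.001 -0.012] w 0.01973125365614538
```

View pics/w7c.png

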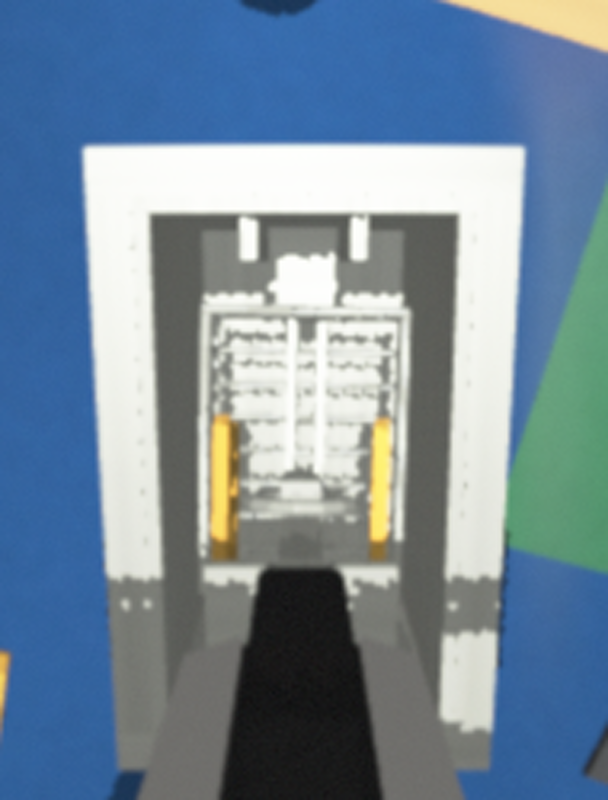

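The basket rises freely between the strips. Continuing up.

>>> {"method": "arm_command", "body": {"plan": [[0,0,0,0.003,0],[0,0,0,0.01,0],[0,0,0,0.02,0],[0,0,0,0.031,0],[0,0,0,0.043,0],[0,0,0,0.055,0],[0,0,0,0.067,0],[0,0,0,0.079,0],[0,0,0,0.09,0],[0,0,0,0.099,0]]}}

```text
time: 17.3
tool_pos: [0.544, -0.0319, 0.3353]
ee_rot: [-3.141, -0.0, -1.302]
wrist_force: [0.3, -0.1, -5.4]
width: 0.0198
```

>>> {"method": "arm_command", "body": {"plan": [[0,0,0,0.007,0],[0,0,0,0.011,0],[0,0,0,0.012,0],[0,0,0,0.012,0]]}}

```text
time: 17.8
tool_pos: [0.5439, -0.0318, 0.3462]
ee_rot: [3.141, 0.0, -1.302]
wrist_force: [-1.4, -0.2, -5.7]
width: 0.0199
```

```bash
python3 av.py 2;  python3 - <<'E'
from h import *
import pickle
s=snap('wrist');cv2.imwrite('pics/w8.png',s['image'][:,:,::-1])
c=snap('scene'); crop(c,'sc8.png',180,60,380,290,3.2); pickle.dump((s,c),open('v8.pkl','wb'))
E
```

```text
t 17.9 tcp [ 0.5438 -0.0318  0.3461] rodyaw 15.42 F rodframe [ 0.21  0.03 -5.5 ] T rodframe [-0.019  0.02   0.004] w 0.019888421198780377
```

View pics/w8.png

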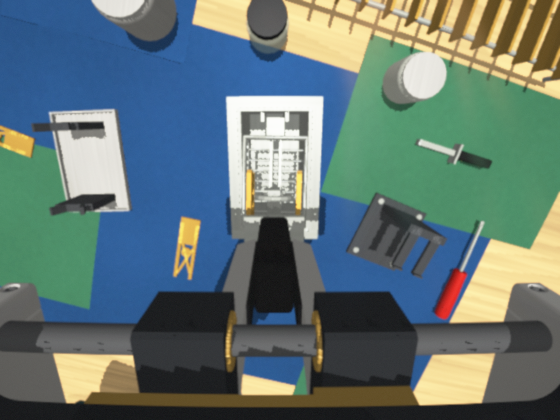

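View pics/sc8.png

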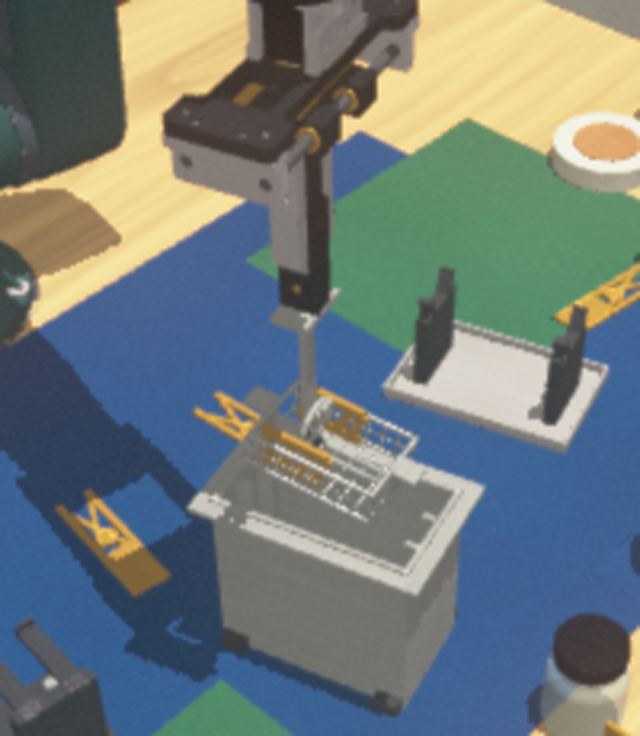

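```bash
python3 - <<'E'
from h import *
import pickle
s,c=pickle.load(open('v8.pkl','rb'))
crop(s,'w8b.png',220,100,330,250,5)
crop(s,'w8s.png',35,90,145,230,5)
e=np.radians(15.42); tcp=np.array([.5439,-.0318])
ax=tcp+.0023*np.array([np.cos(e),np.sin(e)])+.0007*np.array([np.sin(e),-np.cos(e)])
for xe in (-12,):
  q=[*(ax+(.0065-xe/1000)*np.array([np.cos(e),np.sin(e)])),e]
  for tilt in (0,-.05,.05,.1):
    def B(P):
        P=np.array(P,float)/1000; r=np.array([xe/1000,0,.0445])
        P=(P-r)@Rt.from_euler('y',tilt).as_matrix().T+r
        P[:,2]+=.1795; return ((proj(s,frame(*q,P))-[220,100])*5).round().tolist()
    print(tilt,'rim',B([[a,b,26] for a in(-48,48) for b in(-34,34)]),'ear',B([[66,b,26] for b in(-9,9)]),'floor',B([[48,b,0] for b in(-34,34)]))
q=[.475,.271,np.radians(16.7)]
L=lambda P:((proj(s,frame(*q,np.array(P)/1000.))-[35,90])*5).round().tolist()
print('tray',L([[a,b,12] for a in(-85,85) for b in(-55,55)]),'plates',L([[a,b,75] for a in(-67,-55,55,67) for b in(-30,30)]))
E
```

```text
0 rim [[424.0, 619.0], [113.0, 619.0], [437.0, 168.0], [100.0, 168.0]] ear [[314.0, 75.0], [223.0, 75.0]] floor [[424.0, 164.0], [113.0, 164.0]]
-0.05 rim [[424.0, 612.0], [114.0, 613.0], [439.0, 164.0], [99.0, 164.0]] ear [[314.0, 71.0], [223.0, 71.0]] floor [[426.0, 154.0], [111.0, 154.0]]
0.05 rim [[425.0, 626.0], [112.0, 626.0], [435.0, 173.0], [102.0, 173.0]] ear [[313.0, 81.0], [224.0, 81.0]] floor [[423.0, 174.0], [114.0, 174.0]]
0.1 rim [[426.0, 632.0], [112.0, 632.0], [434.0, 178.0], [104.0, 178.0]] ear [[313.0, 88.0], [224.0, 88.0]] floor [[421.0, 185.0], [116.0, 185.0]]
tray [[467.0, 608.0], [165.0, 615.0], [392.0, 101.0], [65.0, 115.0]] plates [[288.0, 611.0], [103.0, 615.0], [281.0, 573.0], [95.0, 578.0], [215.0, 205.0], [18.0, 214.0], [208.0, 163.0], [10.0, 171.0]]
```

View pics/w8b.png

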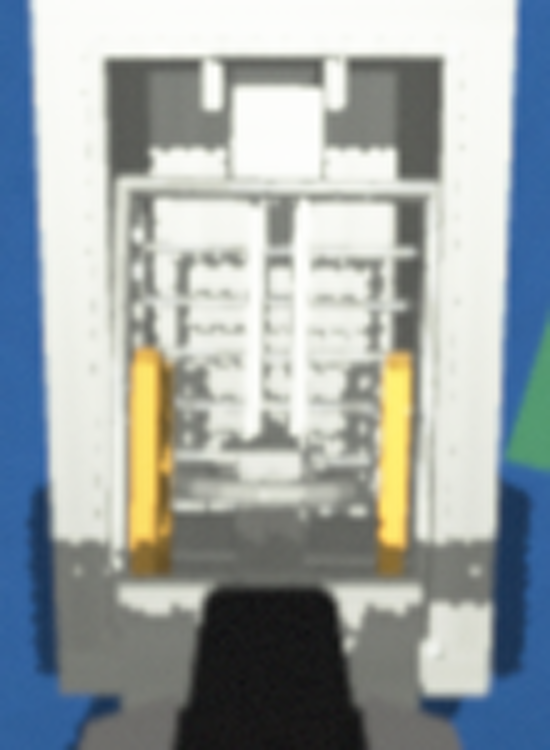

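View pics/w8s.png

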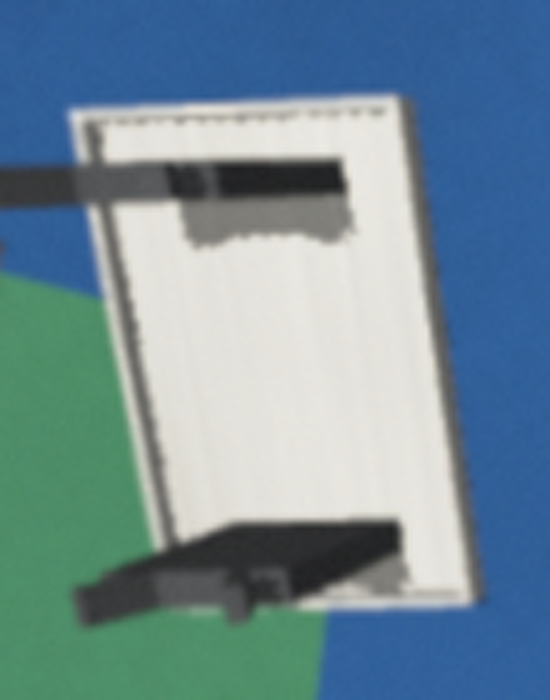

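The basket is on the hook about 0.1 rad nose down, with xe about -12 and clear of the tank at z about 0.18. Carrying it smoothly to the stand.

>>> {"method": "arm_command", "body": {"plan": [[0,-0.0011,0.0038,0,0],[0,-0.0039,0.0134,0,0],[0,-0.0087,0.0297,0,0.2],[0,-0.0155,0.0527,0,0.4],[0,-0.0233,0.0796,0,0.6],[0,-0.0318,0.1083,0,0.8],[0,-0.0402,0.1371,0,1.0],[0,-0.0486,0.1659,0,1.2],[0,-0.057,0.1946,0,1.4],[0,-0.0649,0.2215,0,1.6]]}}

```text
time: 19.25
tool_pos: [0.4778, 0.1917, 0.3468]
ee_rot: [-3.141, 0.001, -1.272]
wrist_force: [0.2, 0.4, -4.8]
width: 0.02
```

>>> {"method": "arm_command", "body": {"plan": [[0,-0.0067,0.023,0,0.1],[0,-0.0124,0.0422,0,0.2],[0,-0.0163,0.0556,0,0.3],[0,-0.0188,0.0642,0,0.3],[0,-0.0205,0.07,0,0.3],[0,-0.0216,0.0738,0,0.3],[0,-0.0222,0.0757,0,0.3],[0,-0.0222,0.0757,0,0.3],[0,-0.0222,0.0757,0,0.3]]}}

```text
time: 20.38
tool_pos: [0.457, 0.2651, 0.3465]
ee_rot: [3.142, -0.0, -1.269]
wrist_force: [0.0, -0.4, -5.8]
width: 0.0199
```

```bash
python3 av.py 2;  python3 - <<'E'
from h import *
import pickle
s=snap('wrist');cv2.imwrite('pics/w9.png',s['image'][:,:,::-1])
c=snap('scene'); crop(c,'sc9.png',250,30,430,220,4); t=snap('top'); pickle.dump((s,c,t),open('v9.pkl','wb'))
crop(t,'t9.png',140,180,260,290,5)
E
```

```text
t 20.475 tcp [0.457  0.2651 0.3465] rodyaw 17.3 F rodframe [-0.18 -0.53 -4.52] T rodframe [-0.014  0.052 -0.028] w 0.019874333153129954
```

View pics/w9.png

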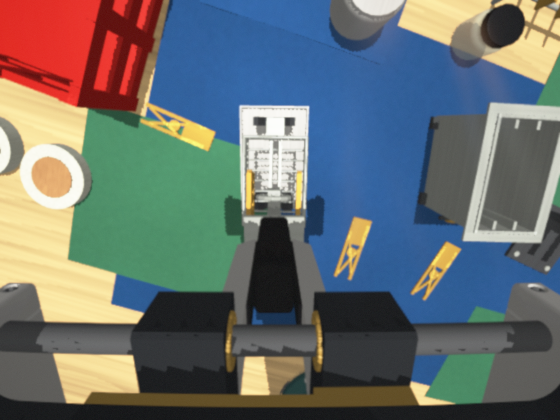

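View pics/sc9.png

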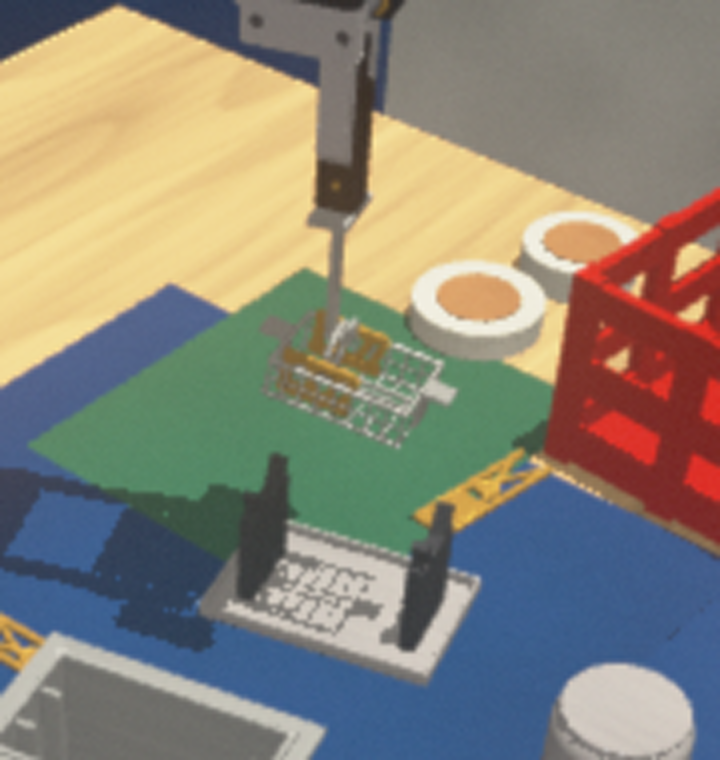

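```bash
cat > ov.py <<'E'
from h import *
import pickle,sys
def basket_pts(s,tcp,e,xe,tilt,off,k,dx=0.0065):
    ex=np.array([np.cos(e),np.sin(e)]);ey=np.array([-ex[1],ex[0]])
    ax=tcp[:2]+.0023*ex-.0007*ey
    q=[*(ax+(dx-xe/1000)*ex),e]
    def B(P):
        P=np.array(P,float)/1000; r=np.array([xe/1000,0,.0445])
        P=(P-r)@Rt.from_euler('y',tilt).as_matrix().T+r
        P[:,2]+=tcp[2]+.006-.128-.0445; return ((proj(s,frame(*q,P))-off)*k).round().tolist()
    return dict(rim=B([[a,b,26] for a in(-48,48) for b in(-34,34)]),earF=B([[66,b,26] for b in(-9,9)]))
def stand_pts(s,q,off,k):
    L=lambda P:((proj(s,frame(*q,np.array(P)/1000.))-off)*k).round().tolist()
    return dict(tray=L([[a,b,12] for a in(-85,85) for b in(-55,55)]),plates=L([[a,b,75] for a in(-67,67) for b in(-30,30)]),lug=L([[a,b,94] for a in(-61,61) for b in(-23,23)]))
E
python3 - <<'E'
from ov import *
s,c,t=pickle.load(open('v9.pkl','rb'))
crop(s,'w9c.png',220,95,330,235,5)
print(basket_pts(s,np.array([.457,.2651,.3465]),np.radians(17.3),-12,.1,[220,95],5))
print(stand_pts(s,[.476,.270,np.radians(16.7)],[220,95],5))
print(stand_pts(c,[.476,.270,np.radians(16.7)],[250,30],4))
E
```

```text
{'rim': [[426.0, 658.0], [112.0, 658.0], [433.0, 203.0], [103.0, 204.0]], 'earF': [[312.0, 113.0], [224.0, 113.0]]}
{'tray': [[425.0, 573.0], [107.0, 570.0], [444.0, 59.0], [98.0, 55.0]], 'plates': [[365.0, 572.0], [168.0, 570.0], [378.0, 114.0], [164.0, 111.0]], 'lug': [[346.0, 570.0], [188.0, 568.0], [356.0, 135.0], [186.0, 133.0]]}
{'tray': [[195.0, 601.0], [258.0, 511.0], [423.0, 674.0], [478.0, 577.0]], 'plates': [[235.0, 518.0], [270.0, 469.0], [420.0, 574.0], [451.0, 521.0]], 'lug': [[248.0, 493.0], [275.0, 455.0], [417.0, 543.0], [441.0, 503.0]]}
```

View pics/w9c.png

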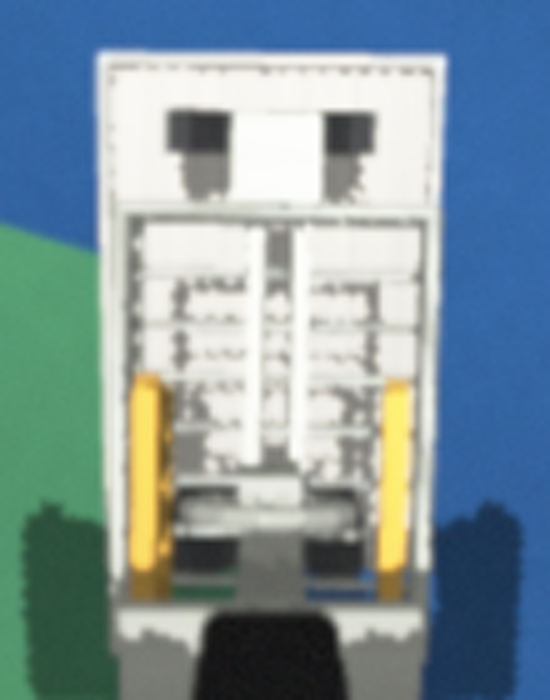

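The stand overlay fits within about 0.5 mm, and the front ear, u 232–322, sits between the lugs, u 168–375. Lowering to just above the lugs.

>>> {"method": "arm_command", "body": {"plan": [[0,0,0,-0.003,0],[0,0,0,-0.01,0],[0,0,0,-0.02,0],[0,0,0,-0.032,0],[0,0,0,-0.045,0],[0,0,0,-0.058,0],[0,0,0,-0.07,0],[0,0,0,-0.08,0],[0,0,0,-0.087,0],[0,0,0,-0.09,0]]}}

```text
time: 21.88
tool_pos: [0.4568, 0.2653, 0.256]
ee_rot: [3.141, -0.0, -1.268]
wrist_force: [0.2, -0.4, -5.2]
width: 0.0199
```

>>> {"method": "arm_command", "body": {"plan": [[0,0,0,0,0],[0,0,0,0,0]]}}

```text
time: 22.12
tool_pos: [0.4571, 0.2655, 0.2571]
ee_rot: [-3.141, 0.0, -1.268]
wrist_force: [0.7, -0.5, -4.5]
width: 0.0197
```

```bash
python3 av.py 2;  python3 - <<'E'
from ov import *
s=snap('wrist')
c=snap('scene'); crop(c,'sc10.png',280,80,380,220,5); pickle.dump((s,c),open('v10.pkl','wb'))
crop(s,'w10.png',200,60,350,240,4)
o=robot.get_obs()
print(basket_pts(s,o['tool_pos'],o['ee_rot'][2]+np.pi/2,-12,.1,[200,60],4))
print(stand_pts(s,[.476,.270,np.radians(16.7)],[200,60],4))
E
```

```text
t 22.225 tcp [0.4571 0.2654 0.2571] rodyaw 17.32 F rodframe [ 0.22  0.22 -4.93] T rodframe [-0.011  0.006  0.028] w 0.019748984714121526
{'rim': [[420.0, 667.0], [169.0, 667.0], [426.0, 304.0], [163.0, 304.0]], 'earF': [[330.0, 232.0], [259.0, 232.0]]}
{'tray': [[445.0, 667.0], [142.0, 664.0], [467.0, 175.0], [131.0, 172.0]], 'plates': [[391.0, 677.0], [197.0, 676.0], [406.0, 228.0], [193.0, 225.0]], 'lug': [[373.0, 679.0], [216.0, 678.0], [385.0, 249.0], [213.0, 247.0]]}
```

View pics/w10.png

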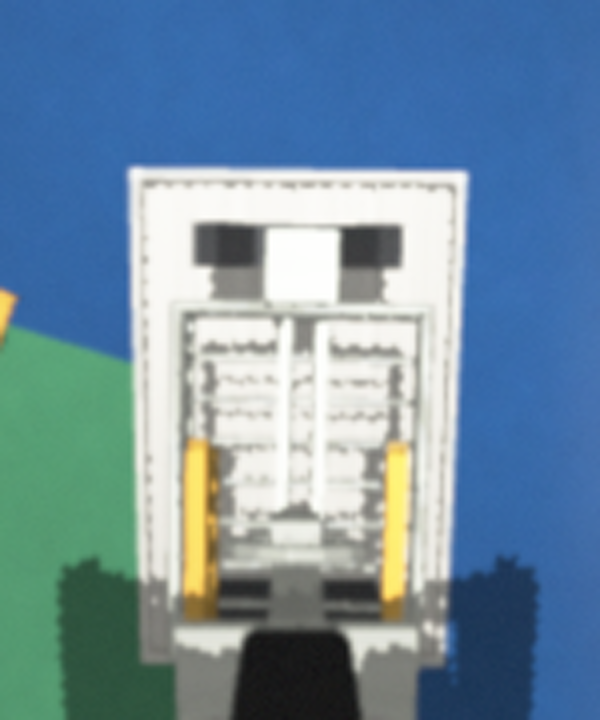

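View pics/sc10.png

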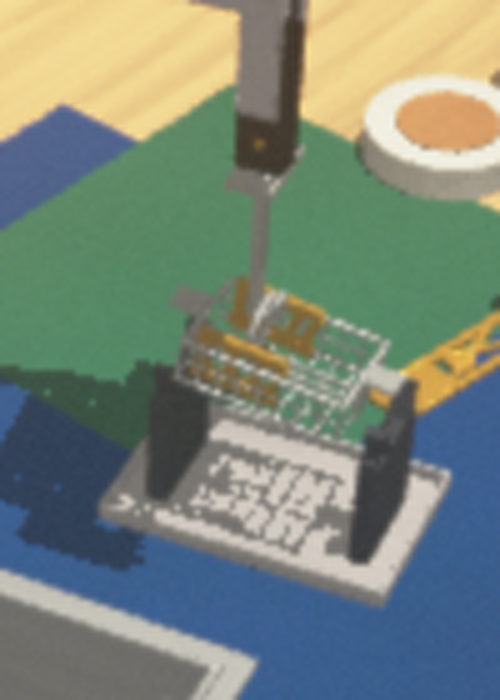

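Aligned (ear centre within 1 mm). Lowering between the lugs, slowing before touch.

>>> {"method": "arm_command", "body": {"plan": [[0,0,0,-0.003,0],[0,0,0,-0.009,0],[0,0,0,-0.016,0],[0,0,0,-0.022,0],[0,0,0,-0.026,0],[0,0,0,-0.028,0],[0,0,0,-0.03,0],[0,0,0,-0.032,0],[0,0,0,-0.034,0],[0,0,0,-0.035,0]]}}

```text
time: 23.58
tool_pos: [0.4568, 0.2653, 0.2214]
ee_rot: [3.141, -0.0, -1.268]
wrist_force: [-0.1, 0.7, -4.8]
width: 0.02
```

```bash
python3 av.py 2
```

```text
t 23.675 tcp [0.4568 0.2653 0.2213] rodyaw 17.32 F rodframe [-0.03  0.56 -5.47] T rodframe [ 0.009  0.058 -0.001] w 0.020016705392080756
```

>>> {"method": "arm_command", "body": {"plan": [[0,0,0,-0.001,0],[0,0,0,-0.002,0],[0,0,0,-0.003,0],[0,0,0,-0.004,0],[0,0,0,-0.005,0]]}}

```text
time: 24.3
tool_pos: [0.4568, 0.2653, 0.2164]
ee_rot: [3.142, -0.0, -1.268]
wrist_force: [-0.3, 0.9, -4.2]
width: 0.02
```

```bash
python3 av.py 2
```

```text
t 24.4 tcp [0.4568 0.2653 0.2163] rodyaw 17.32 F rodframe [-0.1  -0.56 -5.47] T rodframe [0.027 0.005 0.005] w 0.01969980864720726
```

>>> {"method": "arm_command", "body": {"plan": [[0,0,0,-0.001,0],[0,0,0,-0.002,0],[0,0,0,-0.003,0],[0,0,0,-0.004,0],[0,0,0,-0.005,0]]}}

```text
time: 25.02
tool_pos: [0.4572, 0.2656, 0.2122]
ee_rot: [-3.14, 0.0, -1.268]
wrist_force: [0.0, -1.2, -0.9]
width: 0.0196
```

```bash
python3 av.py 3;python3 - <<'E'
from ov import *
s=snap('wrist')
c=snap('scene'); crop(c,'sc11.png',280,80,380,220,5); pickle.dump((s,c),open('v11.pkl','wb'))
crop(s,'w11.png',200,60,350,240,4)
print(stand_pts(s,[.476,.270,np.radians(16.7)],[200,60],4))
E
```

```text
t 25.175 tcp [0.457  0.2655 0.2118] rodyaw 17.33 F rodframe [-0.06  0.63 -1.66] T rodframe [-0.03   0.013  0.011] w 0.019970855654404526
{'tray': [[461.0, 711.0], [126.0, 708.0], [488.0, 166.0], [111.0, 162.0]], 'plates': [[404.0, 732.0], [185.0, 730.0], [422.0, 224.0], [178.0, 221.0]], 'lug': [[384.0, 738.0], [206.0, 736.0], [399.0, 249.0], [201.0, 246.0]]}
```

View pics/w11.png

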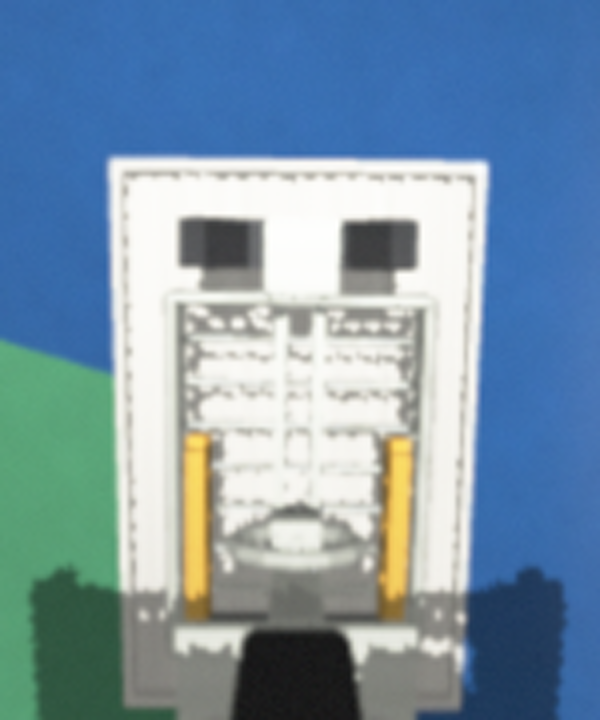

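View pics/sc11.png

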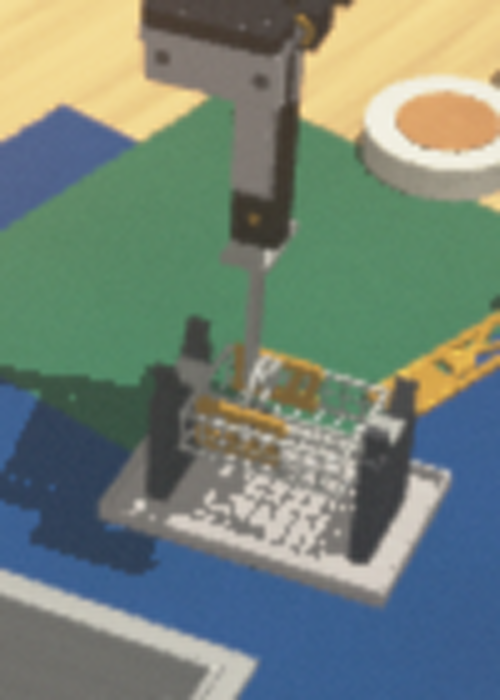

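The load has transferred (Fz back to about -1.5, rod weight only) and the basket sits on both plates between the lugs. Lowering the hook 12 mm, then backing out.

>>> {"method": "arm_command", "body": {"plan": [[0,0,0,-0.002,0],[0,0,0,-0.004,0],[0,0,0,-0.006,0],[0,0,0,-0.008,0],[0,0,0,-0.01,0],[0,0,0,-0.012,0],[0,0,0,-0.012,0]]}}

```text
time: 26.15
tool_pos: [0.4567, 0.2653, 0.1992]
ee_rot: [3.141, -0.0, -1.268]
wrist_force: [-0.1, 0.1, -1.8]
width: 0.0196
```

```bash
python3 av.py 3
```

```text
t 26.3 tcp [0.4569 0.2654 0.1995] rodyaw 17.32 F rodframe [ 0.05 -0.01 -1.6 ] T rodframe [-0.013 -0.027  0.015] w 0.019880317036380258
```

>>> {"method": "arm_command", "body": {"plan": [[0,-0.0019,-0.0006,0,0],[0,-0.0038,-0.0012,0,0],[0,-0.0057,-0.0018,0,0],[0,-0.0076,-0.0024,0,0],[0,-0.0086,-0.0027,0,0],[0,-0.0086,-0.0027,0,0]]}}

```text
time: 27.05
tool_pos: [0.4482, 0.2627, 0.1995]
ee_rot: [-3.142, -0.0, -1.268]
wrist_force: [0.8, 0.0, -1.3]
width: 0.0199
```

```bash
python3 av.py 3
```

```text
t 27.2 tcp [0.4483 0.2627 0.1995] rodyaw 17.33 F rodframe [ 0.03  0.15 -1.27] T rodframe [ 0.03  -0.    -0.015] w 0.019679278135135266
```

>>> {"method": "arm_command", "body": {"plan": [[0,-0.0019,-0.0006,0,0],[0,-0.0038,-0.0012,0,0],[0,-0.0057,-0.0018,0,0],[0,-0.0072,-0.0023,0,0],[0,-0.0076,-0.0024,0,0],[0,-0.0076,-0.0024,0,0]]}}

```text
time: 27.95
tool_pos: [0.4407, 0.2603, 0.1996]
ee_rot: [-3.141, -0.0, -1.268]
wrist_force: [-0.4, -0.9, -2.2]
width: 0.02
```

```bash
python3 av.py 3;python3 - <<'E'
from ov import *
s=snap('wrist')
crop(s,'w12.png',200,60,350,240,4)
E
```

```text
t 28.1 tcp [0.4407 0.2603 0.1995] rodyaw 17.33 F rodframe [-0.16  0.2  -1.68] T rodframe [-0.02   0.039  0.004] w 0.02001460401065518
```

View pics/w12.png

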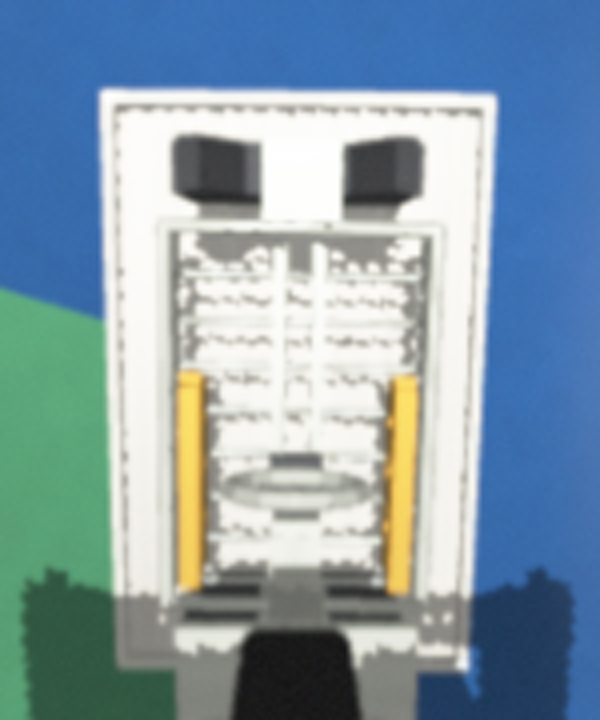

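The hook tip at (297,540) is clear of the ring at v 490. Raising carefully.

>>> {"method": "arm_command", "body": {"plan": [[0,0,0,0.002,0],[0,0,0,0.006,0],[0,0,0,0.011,0],[0,0,0,0.016,0],[0,0,0,0.02,0],[0,0,0,0.02,0]]}}

```text
time: 28.9
tool_pos: [0.4409, 0.2604, 0.2201]
ee_rot: [-3.141, 0.0, -1.268]
wrist_force: [0.1, -0.6, -1.0]
width: 0.0197
```

```bash
python3 av.py 2
```

```text
t 29.0 tcp [0.4407 0.2603 0.2196] rodyaw 17.32 F rodframe [ 0.69  0.5  -1.1 ] T rodframe [-0.012  0.002  0.019] w 0.019810802271633326
```

>>> {"method": "arm_command", "body": {"plan": [[0,0,0,0.008,0],[0,0,0,0.025,0],[0,0,0,0.05,0],[0,0,0,0.075,0],[0,0,0,0.1,0],[0,0,0,0.115,0],[0,0,0,0.12,0]]}}

```text
time: 29.88
tool_pos: [0.441, 0.2604, 0.3412]
ee_rot: [-3.139, 0.0, -1.268]
wrist_force: [0.8, 0.8, -0.7]
width: 0.0197
```

```bash
python3 av.py 2; python3 - <<'E'
from ov import *
s=snap('wrist');c=snap('scene');pickle.dump((s,c),open('v13.pkl','wb'))
crop(s,'w13.png',200,60,350,240,4);crop(c,'sc13.png',280,80,380,220,5)
print(stand_pts(s,[.4765,.270,np.radians(16.7)],[200,60],4))
q=[.4765,.270,np.radians(16.7)]
print(((proj(s,frame(*q,np.array([[a,b,75] for a in(-48,48) for b in(-34,34)]+[[66,9,75],[66,-9,75]])/1000.))-[200,60])*4).round().tolist())
E
```

```text
t 29.975 tcp [0.4408 0.2603 0.3403] rodyaw 17.33 F rodframe [ 0.4   0.04 -1.35] T rodframe [-0.031  0.025  0.005] w 0.0199618203423477
{'tray': [[423.0, 564.0], [164.0, 561.0], [439.0, 140.0], [157.0, 137.0]], 'plates': [[375.0, 558.0], [213.0, 556.0], [386.0, 178.0], [211.0, 176.0]], 'lug': [[359.0, 554.0], [229.0, 553.0], [368.0, 194.0], [228.0, 192.0]]}
[[387.0, 507.0], [202.0, 505.0], [396.0, 236.0], [200.0, 234.0], [272.0, 180.0], [324.0, 181.0]]
```

View pics/w13.png

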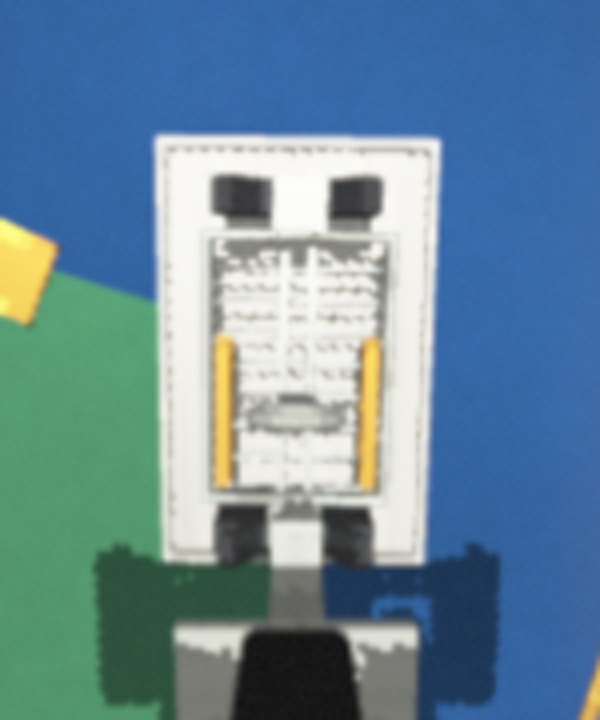

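View pics/sc13.png

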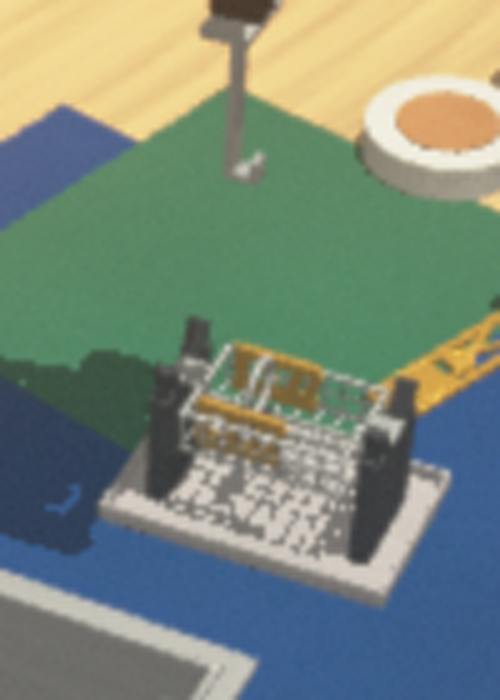

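The basket hangs level on both ears with the rod off it: rim at 207–392 x 235–495 against 200–396 x 235–506 predicted. Returning the rod.

>>> {"method": "arm_command", "body": {"plan": [[0,0.0015,-0.015,0,-1],[0,0.005,-0.05,0,-3],[0,0.009,-0.09,0,-5],[0,0.013,-0.135,0,-7],[0,0.0175,-0.18,0,-9],[0,0.022,-0.225,0,-11],[0,0.0265,-0.27,0,-13],[0,0.0305,-0.315,0,-15],[0,0.035,-0.36,0,-17],[0,0.0395,-0.405,0,-19]]}}

```text
time: 31.32
tool_pos: [0.4793, -0.1469, 0.339]
ee_rot: [3.141, -0.0, -1.603]
wrist_force: [1.4, 0.0, -1.0]
width: 0.0199
```

>>> {"method": "arm_command", "body": {"plan": [[0,0.004,-0.035,0,-2],[0,0.007,-0.065,0,-4],[0,0.009,-0.088,0,-5],[0,0.0103,-0.103,0,-5.2],[0,0.0103,-0.1098,0,-5.2],[0,0.0103,-0.1098,0,-5.2],[0,0.0103,-0.1098,0,-5.2]]}}

```text
time: 32.2
tool_pos: [0.4906, -0.2538, 0.3398]
ee_rot: [-3.141, 0.0, -1.69]
wrist_force: [0.6, 0.9, -0.9]
width: 0.0202
```

```bash
python3 av.py 2; python3 - <<'E'
from ov import *
s=snap('wrist');c=snap('scene')
crop(s,'w14.png',200,100,350,280,4);crop(c,'sc14.png',140,170,240,330,5)
q=[.489,-.2555,-.116]
L=lambda q,P:((proj(s,frame(*q,np.array(P)/1000.))-[200,100])*4).round().tolist()
print('foot',L(q,[[a,b,8] for a in(-60,60) for b in(-50,50)]),'prongs',L(q,[[-20,-10,120],[-20,10,120],[36,-10,120],[36,10,120]]))
E
```

```text
t 32.3 tcp [ 0.4906 -0.2538  0.3399] rodyaw -6.81 F rodframe [ 0.37  0.55 -1.39] T rodframe [0.015 0.007 0.025] w 0.019972449692246076
foot [[414.0, 430.0], [182.0, 431.0], [421.0, 145.0], [174.0, 146.0]] prongs [[329.0, 405.0], [269.0, 405.0], [330.0, 236.0], [267.0, 236.0]]
```

View pics/w14.png

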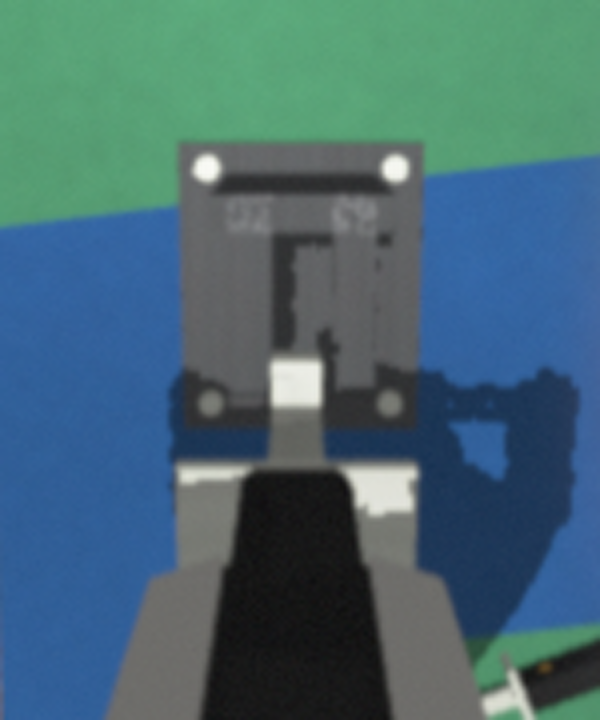

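View pics/sc14.png

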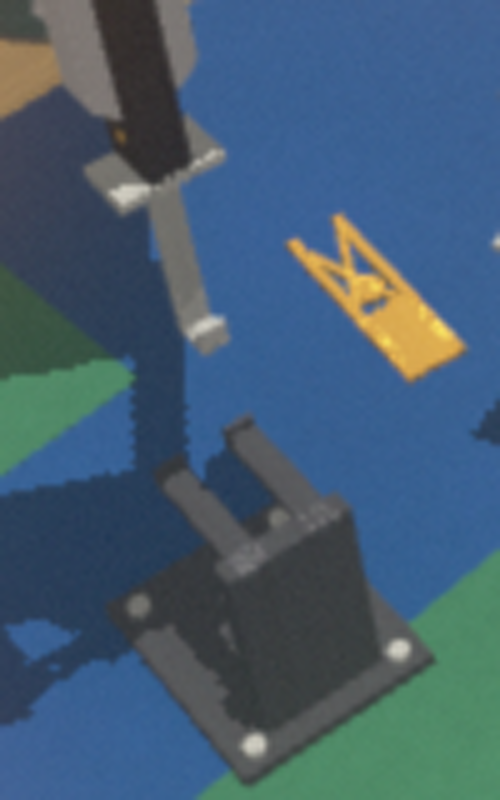

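The hook (u 269–323) is over the slot (270–332) and needs about 1 mm to -y. Lowering.

>>> {"method": "arm_command", "body": {"plan": [[0,0,-0.001,-0.015,0],[0,0,-0.001,-0.045,0],[0,0,-0.001,-0.075,0],[0,0,-0.001,-0.09,0],[0,0,-0.001,-0.105,0],[0,0,-0.001,-0.12,0],[0,0,-0.001,-0.135,0],[0,0,-0.001,-0.15,0],[0,0,-0.001,-0.163,0],[0,0,-0.001,-0.17,0]]}}

```text
time: 33.65
tool_pos: [0.4901, -0.2553, 0.1683]
ee_rot: [3.14, 0.001, -1.691]
wrist_force: [-0.4, -0.5, -0.9]
width: 0.0196
```

```bash
python3 av.py 2
```

```text
t 33.75 tcp [ 0.49   -0.2552  0.168 ] rodyaw -6.87 F rodframe [-0.1   0.02 -2.04] T rodframe [ 0.046  0.001 -0.026] w 0.020044764053866484
```

>>> {"method": "arm_command", "body": {"plan": [[0,0,0,-0.003,0],[0,0,0,-0.006,0],[0,0,0,-0.008,0],[0,0,0,-0.009,0],[0,0,0,-0.01,0],[0,0,0,-0.0105,0],[0,0,0,-0.0105,0]]}}

```text
time: 34.62
tool_pos: [0.4905, -0.2556, 0.1591]
ee_rot: [-3.141, -0.0, -1.691]
wrist_force: [-0.7, 0.3, -1.5]
width: 0.0196
```

```bash
python3 av.py 3; python3 - <<'E'
from ov import *
s=snap('wrist');c=snap('scene')
crop(s,'w15.png',200,100,350,330,3);crop(c,'sc15.png',140,200,240,330,5)
E
```

```text
t 34.775 tcp [ 0.4905 -0.2556  0.159 ] rodyaw -6.88 F rodframe [ 0.08 -0.13 -1.44] T rodframe [ 0.038  0.023 -0.004] w 0.01969735796757538
```

View pics/w15.png

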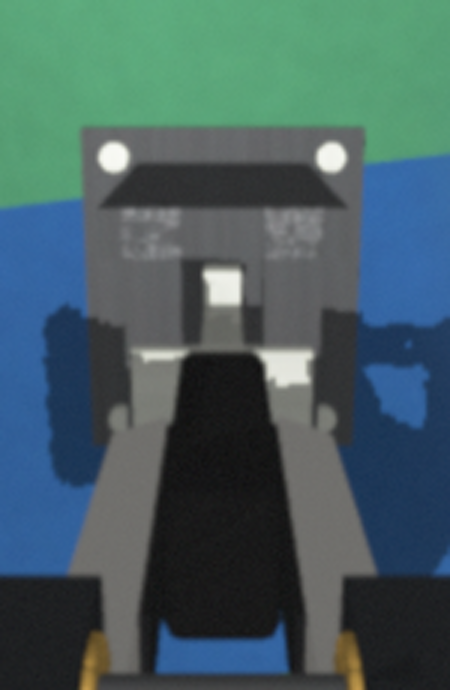

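View pics/sc15.png

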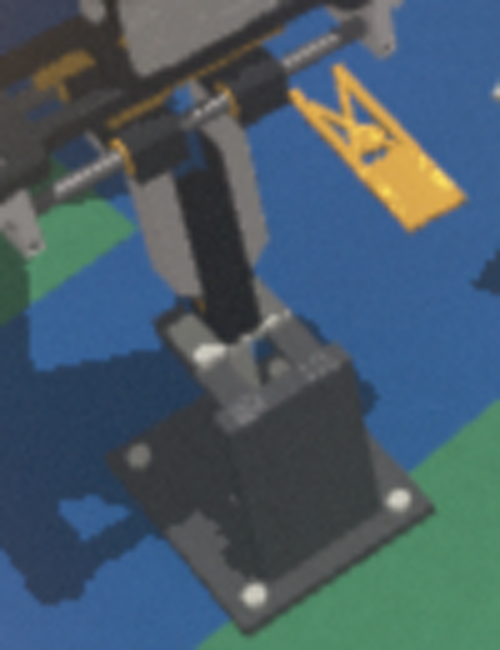

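The rod is in the slot but the weight is still carried by the grip. Lowering gently to touch.

>>> {"method": "arm_command", "body": {"plan": [[0,0,0,-0.0005,0],[0,0,0,-0.001,0],[0,0,0,-0.001,0]]}}

```text
time: 35.25
tool_pos: [0.4905, -0.2556, 0.1589]
ee_rot: [-3.141, -0.0, -1.691]
wrist_force: [-1.8, 0.9, 4.1]
width: 0.0197
```

```bash
python3 av.py 4
```

```text
t 35.45 tcp [ 0.4905 -0.2556  0.159 ] rodyaw -6.88 F rodframe [-2.37  0.81  5.36] T rodframe [ 0.305  0.506 -0.009] w 0.01976493198473085
```

Collar is seated (touch felt). I ease off slightly and open.

>>> {"method": "arm_command", "body": {"plan": [[0,0,0,0.0006,0],[0.4,0,0,0.0006,0],[0.4,0,0,0.0006,0],[0.7,0,0,0.0006,0],[1,0,0,0.0006,0],[1,0,0,0.0006,0],[1,0,0,0.0006,0],[1,0,0,0.0006,0]]}}

```text
time: 36.45
tool_pos: [0.4905, -0.2556, 0.1586]
ee_rot: [-3.142, -0.0, -1.691]
wrist_force: [0.1, 0.1, -0.5]
width: 0.0843
```

```bash
python3 av.py 2; python3 - <<'E'
from ov import *
s=snap('wrist');c=snap('scene')
crop(s,'w16.png',180,100,380,330,3);crop(c,'sc16.png',140,200,240,330,5)
E
```

```text
t 36.55 tcp [ 0.4905 -0.2556  0.1586] rodyaw -6.88 F rodframe [ 0.03  0.11 -0.82] T rodframe [ 0.004  0.024 -0.022] w 0.09178736635989826
```

View pics/w16.png

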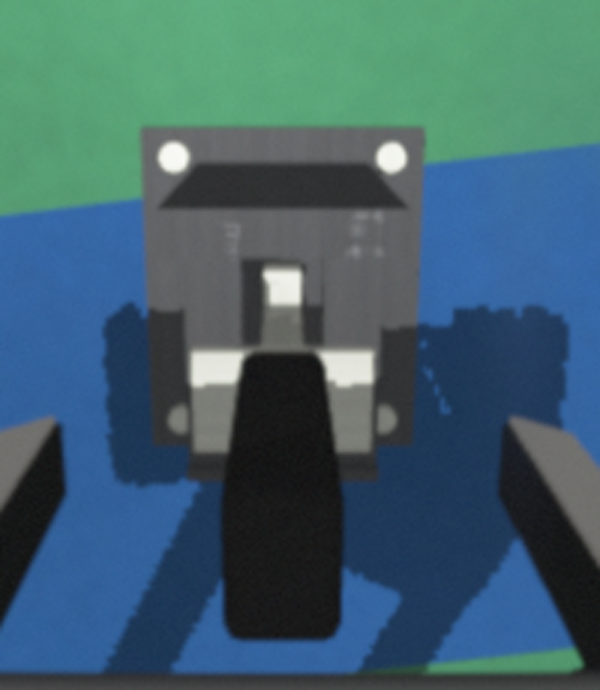

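View pics/sc16.png

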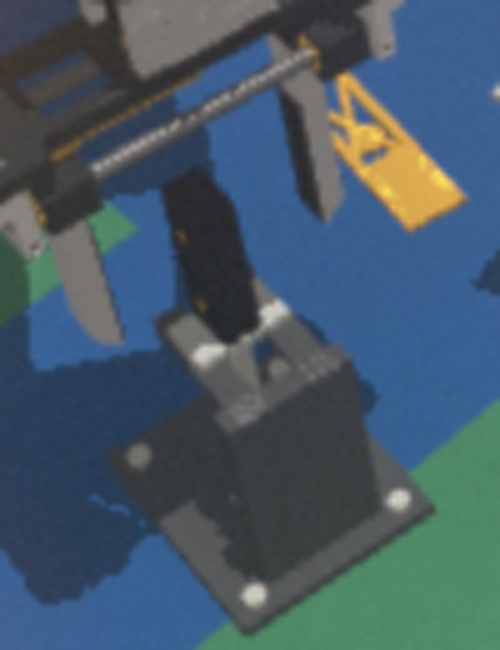

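The rod stands free in the fork. Withdrawing upward.

>>> {"method": "arm_command", "body": {"plan": [[1,0,0,0.01,0],[1,0,0,0.03,0],[1,0,0,0.06,0],[1,0,0,0.1,0],[1,0,0,0.14,0],[1,-0.03,0,0.155,0],[1,-0.07,0,0.156,0],[1,-0.07,0,0.156,0],[1,-0.07,0,0.156,0]]}}

```text
time: 37.78
tool_pos: [0.4209, -0.2556, 0.315]
ee_rot: [-3.14, -0.0, -1.691]
wrist_force: [0.7, 0.3, 0.1]
width: 0.0939
```

```bash
python3 av.py 2; python3 - <<'E'
from ov import *
s=snap('wrist');c=snap('scene');t=snap('top')
crop(s,'w17.png',220,70,320,180,5);crop(c,'sc17.png',150,80,390,330,3)
crop(t,'t17.png',140,150,430,320,2.7)
q=[.489,-.2555,-.116]
L=lambda P:((proj(s,frame(*q,np.array(P)/1000.))-[220,70])*5).round().tolist()
print('top',L([[a,b,205] for a in(-14,14) for b in(-10,10)]),'collar',L([[a,b,125] for a in(-13,13) for b in(-22,22)]),'foot',L([[a,b,8] for a in(-60,60) for b in(-50,50)]))
qs=[.4765,.270,np.radians(16.7)]
print('scene basket pred',((proj(c,frame(*qs,np.array([[a,b,75] for a in(-48,48) for b in(-34,34)])/1000.))-[150,80])*3).round().tolist())
E
```

```text
t 37.875 tcp [ 0.4211 -0.2555  0.3144] rodyaw -6.84 F rodframe [-0.72 -0.66  0.19] T rodframe [ 0.077  0.006 -0.038] w 0.09423327330897792
top [[277.0, 411.0], [169.0, 411.0], [277.0, 254.0], [166.0, 255.0]] collar [[326.0, 375.0], [139.0, 375.0], [327.0, 260.0], [136.0, 261.0]] foot [[400.0, 499.0], [84.0, 501.0], [407.0, 97.0], [70.0, 99.0]]
scene basket pred [[494.0, 247.0], [523.0, 205.0], [593.0, 277.0], [620.0, 233.0]]
```

View pics/w17.png

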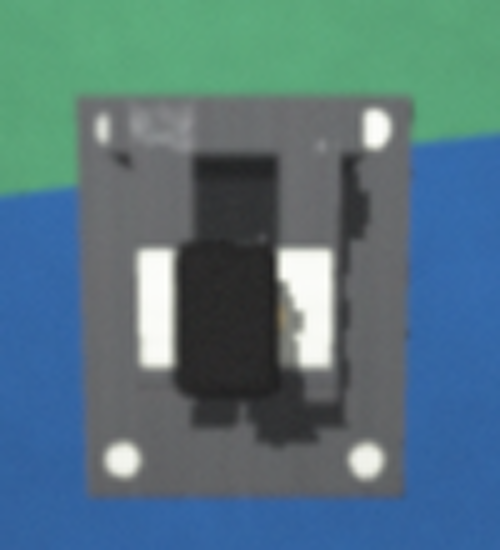

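View pics/sc17.png

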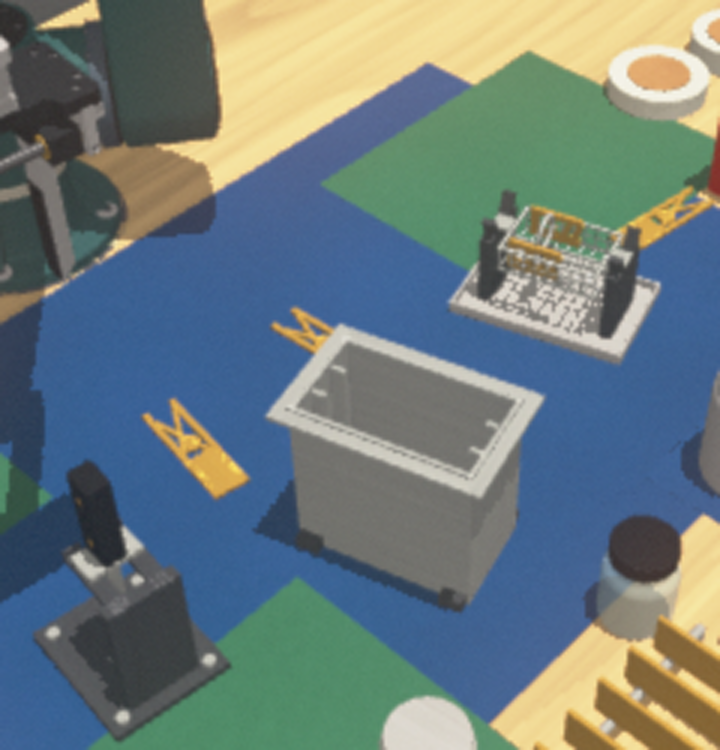

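View pics/t17.png

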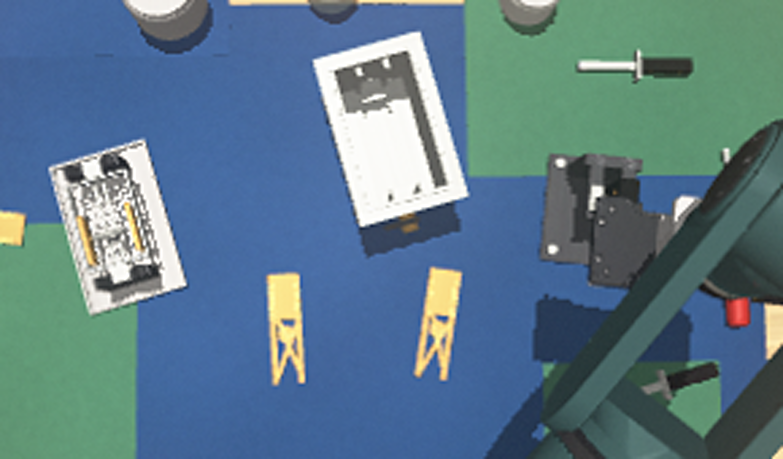

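Rod and basket are both in place and nothing else has moved. Handing in.

```bash
python3 -c "
from bench import robot
print(robot.close_job()); print(robot.get_obs()['time'])"
```

```text
the job is handed in; nothing more can be done
None
the job is handed in; nothing more can be done
```

I handed the job in at about 38 s of the 72 s allowed. The basket hangs level by both ears on the drip stand, and the rod is back upright in its holder. No verdict was reported.

- **Which rod:** I used the upright rod in the holder. The two on the mats measure about 131 mm overall, against 172 mm for the one described.
- **Finding the eye:** I drew the hook along from tank x = -38 mm. It caught the ring after about 20 mm with a 1.65 N push, which puts the eye at roughly x = -12 mm, where it also showed in the picture.
- **Lift and hang:** The basket's weight read about 4 N on the hook, and it hung about 0.1 rad nose down. It cleared the tank at about z = 0.18 m. I lowered it slowly onto the stand, and the wrist force showed the weight leave the hook. The hook came out of the eye without any noticeable force.
- **Last checks:** The last close pictures show the basket rim within about 3 mm of its expected place. The rod is within about 2 mm of where it started. The tank and the bystanders in view look unmoved, and the gripper is clear of everything.
- **One check off:** When I set the rod back, the collar briefly pressed the fork with about 7 N, mostly to one side. I eased off before opening, and the rod stood upright afterwards.

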